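# Load the orbital shaker with ink pots, cover it and switch it to run

## Task

Lift the white cover off the shaker by its blue knob and set it upright in the middle of the green mat; stand all the ink pots (three or four) from the bench to the right of the shaker upright on its tray, inside the rim; the pots among the bottles at the back stay there. Then put the cover back on the shaker so that it sits fully down all round, and only after that turn the black selector clockwise until it clicks past its detent to the green mark. Leave the dropper bottle alone.

Things in the scene. Friction and masses are not known exactly. Their poses are not given: they have to be found in the camera images.
- shaker: Orbital shaker, fixed: grey rounded housing, its top at z = 50 mm, 270 mm along its y; along its x it runs from -208 mm (console side, towards the robot) to +104 mm. Origin on the bench under the centre of the tray. The tray is a black rubber floor 165 mm (x) by 225 mm (y), 53 mm above the bench, inside an aluminium rim 4 mm thick whose top is 20 mm above the tray floor (73 mm above the bench).
- tray (a point): Centre of the tray floor (53 mm above the bench), axes as the shaker's: inside of the rim at x = +-82.5 mm, y = +-112.5 mm.
- lid_seat (a point): Where the cover's origin lies when the cover is fully home: 50 mm above the bench on the housing top, over the tray centre; the cover's x lies along the shaker's x (a half turn is also fine).
- lid: Loose white cover, 0.32 kg, a box open below: outside 189 mm (x) by 249 mm (y) by 79 mm high, walls and top 4 mm. Origin at the centre of its lower edge, z up. It goes over the tray rim with 4 mm play on each side and rests on the housing top. Starts on the shaker. On its top is the blue knob.
- lid_knob (a point): Centre of the blue bar knob of the cover, 108 mm above the cover's origin: 24 mm thick along the cover's x, 50 mm long along its y, 26 mm high (from 95 to 121 mm above the cover's origin), on a round stem 16 mm high.
- mat: Flat green mat, fixed, 220 mm (x) by 270 mm (y), 3 mm thick, where the cover is set down. Origin at the centre of its underside.
- selector (a joint): Angle of the black selector on the shaker's console, rad: 0 as found (pointer to the white dot), 1.2 at the green dot (run); grows clockwise seen from above. Both are its end stops. An over-centre detent holds it at each: starting takes about 0.15 N m, falling to nothing half way at 0.6; let go before half way it springs back to 0, past it it snaps on to 1.2 by itself.
- selector_grip (a point): On the selector's vertical axis, 97 mm above the bench, at mid grip: the grip is a bar 46 mm long, 14 mm thick, from 80 to 109 mm above the bench. This frame turns with the selector, its x along the bar; at joint value 0 the bar lies along the shaker's x.
- pot_black: Closed ink pot, black screw lid, 56 mm across, 63 mm high. Its origin is the centre of its underside, z up. It stands to the right of the shaker (the similar pots far back on the left belong to the room). It may be absent.
- pot_teal: Closed ink pot, teal screw lid, 56 mm across, 51 mm high. Its origin is the centre of its underside, z up. It stands to the right of the shaker (the similar pots far back on the left belong to the room). It may be absent.
- pot_orange: Closed ink pot, orange screw lid, 56 mm across, 51 mm high. Its origin is the centre of its underside, z up. It stands to the right of the shaker (the similar pots far back on the left belong to the room). It may be absent.
- pot_orange2: A second ink pot with orange screw lid, 56 mm across, 51 mm high. Its origin is the centre of its underside, z up. It stands to the right of the shaker (the similar pots far back on the left belong to the room). It may be absent.
- dropper_bottle: Small brown dropper bottle, black cap, 35 mm across, 76 mm high, a bystander. Origin at the centre of its underside.
Things that resemble listed ones, but are neither listed nor needed, are in the scene too. Leave any pink or yellow look-alike of the pot_teal alone.

How it is judged (in metres and radians):
On the way, in this order (a step that is already met when the one before it is completed fails the run):
1. the cover stands upright on the mat, let go (horizontal distance between lid and mat below 0.06 m and height (world z) of lid below 0.009 m and angle between lid's own z axis and vertical below 0.06 rad and linear speed of lid below 0.02 m/s and contact force between the fingers and lid below 0.3 N), for 0.3 s.
2. every pot stands upright on the tray inside the rim, the cover still off (x of pot_black in the frame of tray between -0.06 and 0.06 m and y of pot_black in the frame of tray between -0.09 and 0.09 m and z of pot_black in the frame of tray between -0.005 and 0.005 m and angle between each of pot_black, pot_teal, pot_orange, pot_orange2's own z axis and vertical below 0.12 rad and x of pot_teal in the frame of tray between -0.06 and 0.06 m and y of pot_teal in the frame of tray between -0.09 and 0.09 m and z of pot_teal in the frame of tray between -0.005 and 0.005 m and x of pot_orange in the frame of tray between -0.06 and 0.06 m and y of pot_orange in the frame of tray between -0.09 and 0.09 m and z of pot_orange in the frame of tray between -0.005 and 0.005 m and x of pot_orange2 in the frame of tray between -0.06 and 0.06 m and y of pot_orange2 in the frame of tray between -0.09 and 0.09 m and z of pot_orange2 in the frame of tray between -0.005 and 0.005 m and horizontal distance between lid and lid_seat above 0.15 m), for 0.3 s.
3. the cover is fully home on the shaker, let go (horizontal distance between lid and lid_seat below 0.01 m and z of lid in the frame of lid_seat between -0.005 and 0.005 m and angle between lid's own z axis and vertical below 0.04 rad and angle between the x axis of lid and the x axis of shaker, either way round below 0.08 rad and linear speed of lid below 0.02 m/s and contact force between the fingers and lid below 0.3 N), for 0.3 s.
4. the selector has clicked over to run, the cover still home (value of joint selector above 1.05 rad and horizontal distance between lid and lid_seat below 0.01 m and z of lid in the frame of lid_seat between -0.005 and 0.005 m and angle between lid's own z axis and vertical below 0.04 rad and angle between the x axis of lid and the x axis of shaker, either way round below 0.08 rad), for 0.3 s.
At the end, for the whole second after the job is handed in: Every pot stands upright (within 0.12 rad) on the tray floor inside the rim; the cover is home on the shaker, within 10 mm of its seat, height within 5 mm, tilted under 0.04 rad, turned under 0.08 rad from the shaker's axes; the selector rests beyond 1.05 rad (all of step 4 and x of pot_black in the frame of tray between -0.06 and 0.06 m and y of pot_black in the frame of tray between -0.09 and 0.09 m and z of pot_black in the frame of tray between -0.005 and 0.005 m and angle between each of pot_black, pot_teal, pot_orange, pot_orange2's own z axis and vertical below 0.12 rad and x of pot_teal in the frame of tray between -0.06 and 0.06 m and y of pot_teal in the frame of tray between -0.09 and 0.09 m and z of pot_teal in the frame of tray between -0.005 and 0.005 m and x of pot_orange in the frame of tray between -0.06 and 0.06 m and y of pot_orange in the frame of tray between -0.09 and 0.09 m and z of pot_orange in the frame of tray between -0.005 and 0.005 m and x of pot_orange2 in the frame of tray between -0.06 and 0.06 m and y of pot_orange2 in the frame of tray between -0.09 and 0.09 m and z of pot_orange2 in the frame of tray between -0.005 and 0.005 m and linear speed of lid below 0.02 m/s and velocity of joint selector below 0.1 rad/s); the robot touches nothing.
It fails at once if the dropper bottle is pushed more than 30 mm or tipped over (distance of dropper_bottle from where it was at the start of the episode above 0.03 m or angle between dropper_bottle's own z axis and vertical above 0.5 rad).
Of pot_black, pot_teal, pot_orange, pot_orange2 only 3 to 4 are there at a start; the rules pass over those that are not, and their reading is None.
At some moment in a run one of pot_teal, pot_orange, pot_orange2 may be knocked a few centimetres aside while the robot is not near it.
It also fails if it takes over 200 s, if anything falls off the work surface, if the arm or the gripper's body presses on something with over 40 N, if the wrist force passes 120 N, or if a joint passes its speed limit or range.

## Robot

A 6-joint arm with a two-finger parallel gripper is mounted at the origin on a cart in front of the work surface, level with it; the furniture and walls round the work are solid. World frame = base frame: x ahead of the robot, y to its left, z up, the work surface at z = 0. Lengths are in mm, angles in rad, forces in N, time in s.
With the tool pointing down it reaches from about 275 to 750 mm from the base axis. Payload 10.2 kg.
Tool frame: the origin (TCP) lies between the finger pads; the fingertips stand 17 mm ahead of it and the grasp point (between the pads) lies 2 mm behind it; y points along the fingers, x is the direction in which the jaws open and shut, and the axes are right-handed (so a half turn about y gives the same grasp; the last joint's range is limited). The gripper opens to 85 mm and grips with 20 to 120 N. Pads are 22 mm wide; open, the fingers measure 114 mm over their backs; the gripper's body (76 mm by 85 mm) begins 54 mm behind the grasp point. The pads swing forward as they close: fully open they stand 13 mm farther back than shut.
Start: joints at [-1.468, 0.313, 1.498, -0, 1.331, -0.223], TCP at [168.022, -497.393, 248.294] pointing down, gripper open.
Joint ranges: [-2.94, 2.94], [-0.97, 2.17], [0.19, 2.56], [-1.23, 4.37], [0.02, 3.11], [-2.88, 2.88]. Speed limits (rad/s): [2.39, 2.39, 3.01, 3.14, 3.14, 3.14].

## Interface

Orientations are given as a unit quaternion [w, x, y, z].
In Python, from rig import ctrl gives the robot as it stands.
- The arm moves only by the tool jog_arm, never from a script. Its argument "targets" is a list of rows, each an object with "offset": the shift along the tool's x, y, z in m, a list of three; "yaw": the turn about the tool's y in rad. In form: [{"offset": [dx, dy, dz], "yaw": yaw}, ...]. A call has 1 to 12 rows; each row is the pose to reach, as a shift and turn from the pose measured when the call began, along the tool's axes at that moment; what a row does not reach only later rows make up. A row lasts 1/12 s, in which the tool goes at most 41.7 mm and 7.16 degrees, less where a joint would pass 70% of its speed; a pose out of reach is approached as far as the arm can. A call with a gripper value outside its range is refused whole. "fingers" is the finger opening in m, from 0 to 0.0854, set as the call begins (left out, the last holds). The fingers move at their own pace and stop on an object; "grip_force" is the grip in N (left out, the last holds). Time passes only in rows, so rows that repeat a pose let the fingers close. It gives the time, the measured TCP pose, the force and the opening at its end, in the units of the state.
- ctrl.sense(): the state, without advancing time (a new reading comes with each control period).
- ctrl.capture(name): name is "scene" or "top" or "wrist"; returns a dict with "img" (420x560x3 uint8, red, green, blue), "intrinsics" (3x3 intrinsics, pixels), "k1" (the pictures are not rectified: a ray, as slopes to the right and down, at radius r is drawn at 1 + k1 r^2 times it, then the intrinsics apply), "T" (4x4, takes a point from camera to world coordinates); the wrist camera has in their place "mount" (4x4, takes a point from camera to tool coordinates, whose origin is the TCP and whose axes are the tool frame's). Camera axes: x right, y up, looking along -z (the intrinsics and any distortion apply to the point x, -y, -z); pixel columns grow to the right and rows downward; lengths in mm; the calibration is good to about 2 mm. A picture is of the moment at which its call begins: read the wrist's pose just before it. There is no depth.
- ctrl.finish_job(): hands the job in, once; it reports no verdict.
Trained networks look in the newest picture that a camera, given by its name, has taken for a name from the list of things; names that differ only in an ending like _2 or _b are one class to them, and where a whole thing is asked for, a point or a joint stands for the part that bears it (a point fixed in the world has none). Each returns a list of dicts, best first, with "score" (0 to 1); they miss things now and then, are a little off and sometimes report something else, mostly with a low value. They report only what shows in the picture. A call takes as long as a camera call. They do not tell look-alikes from the thing itself.
- ctrl.boxes_of(camera, target): "box" ([left, top, right, bottom] in pixels, round what is visible of it).
- ctrl.regions_of(camera, target): "region" (420x560 bool, what is visible of it) and "box" ([left, top, right, bottom] in pixels, round what is visible of it).
The state is a dict: "time_s": time; "joints": joint angles; "dq": joint speeds; "tau": joint torques, N m; "eef_pos": TCP position; "ee_rot": TCP orientation; "force": force on the tool from outside, world axes, zero at the start; "wrist_torque": the same for the moment, N m; "grip_width": opening from 0.0 (shut) to 1.0 (fully open).
Only numpy, scipy, OpenCV 4.12 (cv2) and the standard library are available. Lean on these libraries where they do the work, as an engineer would, in place of code of your own. Each camera call takes 0.05 s, during which the arm holds its last target.

## Working session

There is one attempt and no reset: what is moved stays moved. The work goes in short steps, Python scripts to look and compute and a tool call to move; the robot and the scene stay as the last step left them, time stands still between calls to the robot, and variables do not carry over. Pictures are saved under pics/ and viewed, and the job is handed in when it is done.

Besides the shell and the picture viewer there is one more tool, called after "Emit:" by a JSON object that holds its "api" and its "payload", one argument or row to a line. jog_arm: Moves the arm, as the interface text tells. Its arguments: {"type":"object","properties":{"targets":{"type":"array"},"fingers":{"type":"number"},"grip_force":{"type":"number"}},"required":["targets"]}

```bash
ls; mkdir -p pics; python3 - <<'E'
from rig import ctrl
import cv2,json
print(ctrl.sense())
for n in ["scene","top","wrist"]:
    c=ctrl.capture(n); cv2.imwrite(f"pics/{n}0.png",c["img"][:,:,::-1])
    print(n,c["intrinsics"],c["k1"],c.get("T",c.get("mount")))
E
```

```text
pics
{'time_s': 0.0, 'joints': array([-1.46839211e+00,  3.13455386e-01,  1.49840312e+00,  1.90631262e-05,
        1.33099518e+00, -2.23393620e-01]), 'dq': array([ 0.00104752,  0.00049955,  0.00141025,  0.0018064 ,  0.00079097,
       -0.00100563]), 'tau': array([ 2.30512727e-03, -4.12254667e+01, -2.59751487e+01, -2.97939005e-05,
        4.03675731e-03,  4.57920251e-06]), 'eef_pos': array([ 168.00677437, -497.1587714 ,  247.745088  ]), 'ee_rot': array([ 0.57480739, -0.57413122,  0.41258288, -0.41200143]), 'force': array([ 0.09935348, -0.34330433, -0.62858278]), 'wrist_torque': array([ 0.04063215, -0.02213391,  0.0381666 ]), 'grip_width': 1.0042754005606729}
scene [[457.44675848   0.         274.67104867]
 [  0.         457.44675848 211.41047825]
 [  0.           0.           1.        ]] -0.01678161597836714 [[-6.76206524e-01  5.62786427e-01 -4.75411584e-01 -1.14325406e+02]
 [-7.36664658e-01 -5.23856271e-01  4.27667849e-01  6.49448669e+02]
 [-8.36167919e-03  6.39410701e-01  7.68819899e-01  1.25001954e+03]
 [ 0.00000000e+00  0.00000000e+00  0.00000000e+00  1.00000000e+00]]
top [[420.97875807   0.         279.59449195]
 [  0.         420.97875807 208.53951585]
 [  0.           0.           1.        ]] -0.05040401985935896 [[ 2.53020989e-02  9.92206080e-01 -1.22011881e-01  4.29325005e+02]
 [-9.99506023e-01  2.73845378e-02  1.54206680e-02  1.21731444e+01]
 [ 1.86417195e-02  1.21561435e-01  9.92408839e-01  1.31282745e+03]
 [ 0.00000000e+00  0.00000000e+00  0.00000000e+00  1.00000000e+00]]
wrist [[357.85650159   0.         277.84758774]
 [  0.         357.85650159 210.50552997]
 [  0.           0.           1.        ]] -0.0014849584244670103 [[ 9.99999828e-01 -3.94767518e-05 -5.85290224e-04  5.90562587e-01]
 [-5.53632576e-04  2.66351071e-01 -9.63875926e-01 -1.25522514e+02]
 [ 1.93943369e-04  9.63876084e-01  2.66351003e-01  6.69617263e+01]
 [ 0.00000000e+00  0.00000000e+00  0.00000000e+00  1.00000000e+00]]
```

View pics/top0.png

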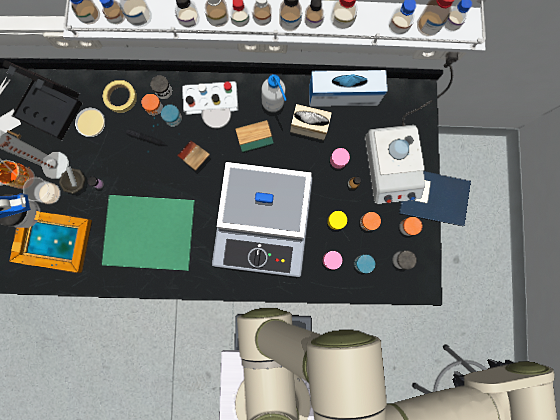

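View pics/scene0.png

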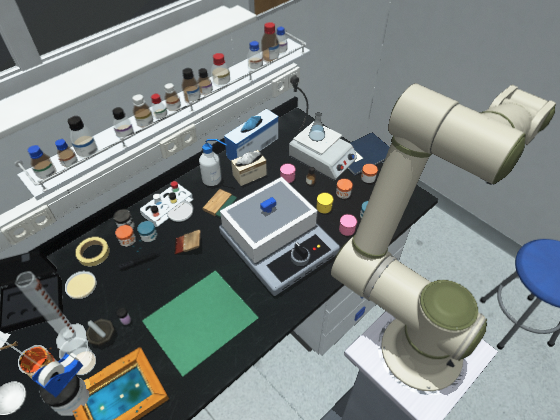

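View pics/wrist0.png

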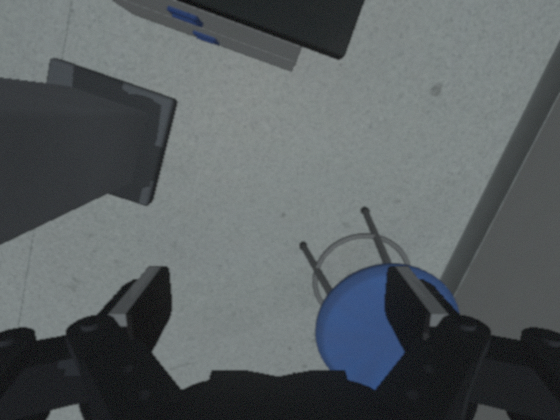

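```bash
cat > h.py <<'E'
from rig import ctrl
import numpy as np, cv2
from scipy.spatial.transform import Rotation as Rn
def R_of(q): return Rn.from_quat([q[1],q[2],q[3],q[0]]).as_matrix()
def tcp():
    s=ctrl.sense(); T=np.eye(4); T[:3,:3]=R_of(s["ee_rot"]); T[:3,3]=s["eef_pos"]; return T,s
def cap(n,save=None):
    Tt,s=tcp(); c=ctrl.capture(n)
    if n=="wrist": c["T"]=Tt@c["mount"]
    if save: cv2.imwrite("pics/"+save,c["img"][:,:,::-1])
    return c
def ray(c,uv):
    uv=np.atleast_2d(np.array(uv,float)); K=c["intrinsics"]; 
    p=np.stack([(uv[:,0]-K[0,2])/K[0,0],(uv[:,1]-K[1,2])/K[1,1]],1)
    q=p.copy()
    for _ in range(20): q=p/(1+c["k1"]*(q**2).sum(1,keepdims=True))
    d=np.stack([q[:,0],-q[:,1],-np.ones(len(q))],1)
    return d@c["T"][:3,:3].T
def px2w(c,uv,z):
    d=ray(c,uv); o=c["T"][:3,3]; t=(z-o[2])/d[:,2]
    return o+d*t[:,None]
def w2px(c,P):
    P=np.atleast_2d(np.array(P,float)); X=(P-c["T"][:3,3])@c["T"][:3,:3]
    q=np.stack([X[:,0]/-X[:,2],-X[:,1]/-X[:,2]],1); q=q*(1+c["k1"]*(q**2).sum(1,keepdims=True))
    K=c["intrinsics"]; return np.stack([q[:,0]*K[0,0]+K[0,2],q[:,1]*K[1,1]+K[1,2]],1)
def outline(region):
    cs,_=cv2.findContours(region.astype(np.uint8),cv2.RETR_EXTERNAL,cv2.CHAIN_APPROX_NONE)
    return max(cs,key=cv2.contourArea)[:,0,:].astype(float)
def rect(c,region,z):
    P=px2w(c,outline(region),z)[:,:2].astype(np.float32); return cv2.minAreaRect(P)
def status():
    T,s=tcp(); x=T[:3,0]; print("t",round(s["time_s"],2),"pos",s["eef_pos"].round(1),"jaw ang deg",round(np.degrees(np.arctan2(x[1],x[0])),2),"y",T[:3,1].round(3),"F",s["force"].round(1),"w",round(s["grip_width"],3),"q",s["joints"].round(2))
def go(xyz,jawdeg=None):
    "offset/yaw to reach world xyz, tool down, jaw along angle (mod 180)"
    T,s=tcp(); off=T[:3,:3].T@(np.array(xyz)-T[:3,3])/1000
    yaw=0
    if jawdeg is not None:
        a=np.degrees(np.arctan2(T[1,0],T[0,0])); d=(jawdeg-a+90)%180-90
        # yaw about tool y (down) : +yaw -> world angle decreases
        yaw=-np.radians(d)
    print("off",off.round(4),"yaw",round(yaw,4))
E
python3 - <<'E'
from h import *
status()
c=cap("top")
for n,z in [("lid",129),("mat",3),("lid_knob",171),("selector",109),("shaker",50),("pot_black",63),("pot_teal",51),("pot_orange",51),("dropper_bottle",76)]:
    for r in ctrl.regions_of("top",n)[:6]:
        (cx,cy),(w,h),a=rect(c,r["region"],z)
        print(n,round(r["score"],2),np.round(r["box"]),"c",round(cx,1),round(cy,1),"wh",round(w,1),round(h,1),round(a,2))
c=cap("scene")
for n,z in [("lid",129),("mat",3),("lid_knob",171),("selector",109),("pot_teal",51),("pot_orange",51)]:
    for r in ctrl.regions_of("scene",n)[:5]:
        (cx,cy),(w,h),a=rect(c,r["region"],z)
        print("S",n,round(r["score"],2),np.round(r["box"]),"c",round(cx,1),round(cy,1),"wh",round(w,1),round(h,1),round(a,2))
E
```

```text
t 0.15 pos [ 168.  -497.2  247.9] jaw ang deg -71.33 y [-0.     0.001 -1.   ] F [-0.  -0.4  1. ] w 1.001 q [-1.47  0.31  1.5   0.    1.33 -0.22]
lid 0.81 [218. 163. 311. 239.] c 599.1 38.6 wh 250.4 197.2 84.22
lid 0.2 [211. 203. 311. 277.] c 451.6 50.2 wh 254.0 117.1 86.25
mat 0.6 [ 98. 196. 192. 265.] c 505.6 402.0 wh 272.3 226.1 88.38
lid_knob 0.62 [216. 162. 313. 240.] c 593.0 37.9 wh 246.2 191.8 84.69
selector 0.74 [248. 248. 268. 267.] c 436.9 54.1 wh 44.2 44.0 46.7
selector 0.47 [215. 162. 310. 239.] c 602.4 40.5 wh 255.7 198.7 84.26
shaker 0.76 [211. 186. 312. 278.] c 453.9 52.2 wh 272.5 127.2 86.68
shaker 0.38 [400. 217. 419. 237.] c 542.2 -406.7 wh 54.9 59.5 1.4
pot_black 0.68 [393. 253. 417. 271.] c 438.9 -381.8 wh 53.3 66.9 1.18
pot_black 0.53 [212. 207. 310. 276.] c 452.9 52.5 wh 268.5 123.7 86.25
pot_teal 0.86 [331. 148. 349. 170.] c 747.1 -185.6 wh 54.6 62.9 46.49
pot_teal 0.8 [358. 254. 375. 273.] c 425.9 -265.7 wh 50.5 57.6 1.24
pot_teal 0.72 [324. 251. 340. 268.] c 434.0 -166.4 wh 53.5 57.1 1.32
pot_teal 0.72 [330. 211. 346. 230.] c 554.5 -181.8 wh 54.8 54.7 0.67
pot
[... 224 characters left out ...]
0. 261. 378.] c 502.5 400.8 wh 273.9 225.9 88.39
S lid_knob 0.58 [216. 178. 317. 260.] c 550.6 75.4 wh 266.3 228.2 84.06
S selector 0.77 [295. 243. 308. 258.] c 424.3 63.9 wh 36.3 51.4 44.95
S pot_teal 0.79 [277. 165. 298. 186.] c 731.6 -175.2 wh 51.9 92.3 46.97
S pot_teal 0.74 [315. 191. 333. 215.] c 539.3 -171.5 wh 52.4 88.0 44.06
S pot_teal 0.59 [338. 214. 354. 234.] c 420.7 -154.4 wh 52.9 87.2 41.05
S pot_teal 0.57 [293. 245. 307. 260.] c 454.3 33.9 wh 41.3 58.1 45.99
S pot_orange 0.73 [360. 164. 376. 182.] c 529.3 -394.3 wh 52.9 100.9 33.93
S pot_orange 0.58 [334. 176. 354. 202.] c 537.5 -271.0 wh 57.8 104.6 35.66
S pot_orange 0.26 [218. 178. 317. 260.] c 624.7 13.2 wh 296.3 249.6 83.86
```

```bash
python3 - <<'E'
from h import *
c=cap("top"); im=c["img"]; cv2.imwrite("pics/t1.png",cv2.resize(im[150:290,200:340],None,fx=4,fy=4,interpolation=cv2.INTER_CUBIC)[:,:,::-1])
hsv=cv2.cvtColor(im,cv2.COLOR_RGB2HSV)
m=np.zeros(im.shape[:2],bool); m[185:212,245:285]=((hsv[...,0]>95)&(hsv[...,0]<125)&(hsv[...,1]>120))[185:212,245:285]
print("knob",m.sum(),rect(c,m,171))
E
```

```text
knob 163 ((599.1314086914062, 39.123653411865234), (49.014862060546875, 26.099651336669922), 84.40005493164062)
```

View pics/t1.png

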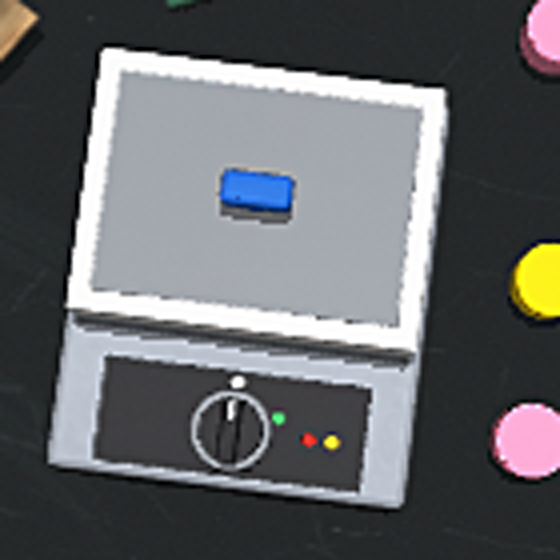

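```bash
python3 - <<'E'
from h import *
c=cap("top")
f=lambda L:[(200+(x+.5)/4-.5,150+(y+.5)/4-.5) for x,y in L]
L=px2w(c,f([(103,48),(446,90),(417,352),(68,306)]),129)[:,:2]; print(L.round(1),L.mean(0))
ang=lambda v:np.degrees(np.arctan2(v[1],v[0]))
print("angles", ang(L[0]-L[1])-90,ang(L[3]-L[2])-90,ang(L[0]-L[3]),ang(L[1]-L[2]))
H=px2w(c,f([(50,463),(402,506)]),50)[:,:2]; print(H, ang(H[0]-H[1])-90, np.linalg.norm(H[0]-H[1]))
a=np.radians(-5.6); m=H.mean(0); print("origin est",m+208*np.array([np.cos(a),np.sin(a)]))
S=px2w(c,f([(231,430)]),80)[0]; print(S)
M=ctrl.regions_of("top","mat")[0]["region"]
im=c["img"];hsv=cv2.cvtColor(im,cv2.COLOR_RGB2HSV); g=np.zeros(M.shape,bool); g[190:275,95:200]=((hsv[...,0]>60)&(hsv[...,0]<90)&(hsv[...,1]>80))[190:275,95:200]
print("mat",rect(c,g,3))
E
```

```text
[[706.2 152.8]
 [682.6 -94. ]
 [494.3 -76.6]
 [520.1 169.7]] [600.81546193  37.96578031]
angles -5.453422282263361 -5.9796590554561675 -5.199144048129095 -5.282553642583088
[[408.97392611 188.6703122 ]
 [384.02018351 -73.55719365]] -5.435935184328827 263.4121373396662
origin est [603.50435401  37.25931613]
[436.75412018  54.04146451  80.        ]
mat ((505.7937316894531, 400.24786376953125), (273.0382995605469, 221.60536193847656), 88.09899139404297)
```

```bash
python3 - <<'E'
from h import *
go([599,39,250],-5.5)
E
```

```text
off [-0.3702 -0.0017  0.58  ] yaw -1.149
```

Emit:
{"api": "jog_arm", "payload": {
  "targets": [
    {"offset": [-0.3702, 0, 0.58], "yaw": -1.149},
    {"offset": [-0.3702, 0, 0.58], "yaw": -1.149},
    {"offset": [-0.3702, 0, 0.58], "yaw": -1.149},
    {"offset": [-0.3702, 0, 0.58], "yaw": -1.149},
    {"offset": [-0.3702, 0, 0.58], "yaw": -1.149},
    {"offset": [-0.3702, 0, 0.58], "yaw": -1.149},
    {"offset": [-0.3702, 0, 0.58], "yaw": -1.149},
    {"offset": [-0.3702, 0, 0.58], "yaw": -1.149},
    {"offset": [-0.3702, 0, 0.58], "yaw": -1.149},
    {"offset": [-0.3702, 0, 0.58], "yaw": -1.149},
    {"offset": [-0.3702, 0, 0.58], "yaw": -1.149},
    {"offset": [-0.3702, 0, 0.58], "yaw": -1.149}
  ],
  "fingers": 0.0854,
  "grip_force": 60
}}

```text
time_s: 2.15
eef_pos: [482.2, -105.7, 248.5]
ee_rot: [-0.706, 0.706, -0.034, 0.034]
force: [0.1, -2.3, 0.2]
grip_width: 0.999
```

```bash
python3 - <<'E'
from h import *
status();go([599,39,250],-5.5)
E
```

```text
t 2.15 pos [ 482.2 -105.7  248.5] jaw ang deg -5.49 y [ 0.001 -0.    -1.   ] F [ 0.1 -2.3  0.2] w 0.999 q [-0.45  0.24  1.59 -0.    1.31 -0.36]
off [ 0.1024 -0.0015  0.1552] yaw 0.0002
```

Emit:
{"api": "jog_arm", "payload": {
  "targets": [
    {"offset": [0.1024, 0, 0.1552], "yaw": 0},
    {"offset": [0.1024, 0, 0.1552], "yaw": 0},
    {"offset": [0.1024, 0, 0.1552], "yaw": 0},
    {"offset": [0.1024, 0, 0.1552], "yaw": 0},
    {"offset": [0.1024, 0, 0.1552], "yaw": 0},
    {"offset": [0.1024, 0, 0.1552], "yaw": 0},
    {"offset": [0.1024, 0, 0.1552], "yaw": 0}
  ]
}}

```text
time_s: 2.73
eef_pos: [599.0, 39.7, 247.9]
ee_rot: [-0.706, 0.706, -0.033, 0.033]
force: [-1.2, 0.8, 0.2]
grip_width: 0.999
```

```bash
python3 - <<'E'
from h import *
status();c=cap("wrist","w1.png")
im=c["img"];hsv=cv2.cvtColor(im,cv2.COLOR_RGB2HSV)
m=(hsv[...,0]>100)&(hsv[...,0]<125)&(hsv[...,1]>150)&(hsv[...,2]>150)
m=cv2.morphologyEx(m.astype(np.uint8),cv2.MORPH_OPEN,np.ones((3,3)))
print(m.sum(),rect(c,m,171))
go([599,39,157],-5.5)
E
```

```text
t 2.73 pos [599.   39.7 247.9] jaw ang deg -5.39 y [-0. -0. -1.] F [-1.2  0.8  0.2] w 0.999 q [-0.13  0.48  1.25 -0.    1.41 -0.03]
148 ((609.201904296875, 58.606407165527344), (5.230648994445801, 8.637325286865234), 6.0695624351501465)
off [0.0003 0.0912 0.0002] yaw 0.0006
```

View pics/w1.png

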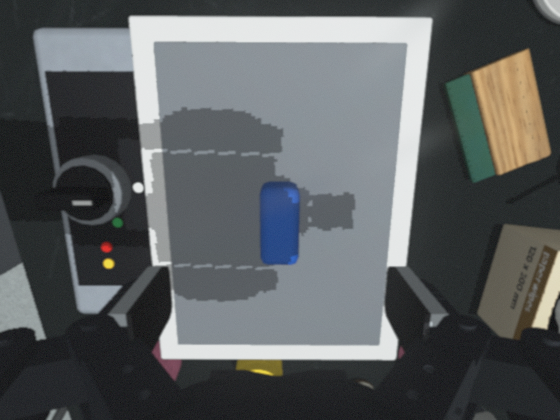

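```bash
python3 - <<'E'
from h import *
c=cap("wrist")
print("top face corners", px2w(c,[(264,184),(297,184),(297,258),(264,258)],171).round(1))
P=px2w(c,[(132,18),(431,18),(396,358),(162,358)],129)[:,:2]
print(P.round(1),P.mean(0)); print(px2w(c,[(87,200)],109), px2w(c,[(280,221)],171))
ang=lambda v:np.degrees(np.arctan2(v[1],v[0]))
print(ang(P[1]-P[0]),ang(P[2]-P[3]),ang(P[0]-P[3])-90,ang(P[1]-P[2])-90)
E
```

```text
top face corners [[593.1  65.8 171. ]
 [612.1  64.  171. ]
 [608.4  18.2 171. ]
 [588.3  20.2 171. ]]
[[520.5 169.1]
 [704.4 151.6]
 [681.1 -93.5]
 [494.4 -75.6]] [600.10975593  37.90556853]
[[454.03235931  54.2751362  109.        ]] [[600.23725495  42.76302227 171.        ]]
-5.451262072639907 -5.467013672579079 -6.100023681714404 -5.43141304343213
```

Emit:
{"api": "jog_arm", "payload": {
  "targets": [
    {"offset": [0, 0.04, 0], "yaw": 0},
    {"offset": [0, 0.08, 0], "yaw": 0},
    {"offset": [0.0005, 0.091, 0], "yaw": 0.002},
    {"offset": [0.0005, 0.091, 0], "yaw": 0.002},
    {"offset": [0.0005, 0.091, 0], "yaw": 0.002}
  ]
}}

```text
time_s: 3.25
eef_pos: [599.5, 37.5, 159.2]
ee_rot: [-0.706, 0.706, -0.035, 0.036]
force: [0.1, -0.0, 0.8]
grip_width: 1.001
```

Emit:
{"api": "jog_arm", "payload": {
  "targets": [
    {"offset": [0, 0, 0], "yaw": 0},
    {"offset": [0, 0, 0], "yaw": 0},
    {"offset": [0, 0, 0], "yaw": 0},
    {"offset": [0, 0, 0], "yaw": 0},
    {"offset": [0, 0, 0], "yaw": 0},
    {"offset": [0, 0, 0], "yaw": 0}
  ],
  "fingers": 0.0,
  "grip_force": 80
}}

```text
time_s: 3.75
eef_pos: [599.8, 37.5, 159.9]
ee_rot: [-0.706, 0.707, -0.034, 0.036]
force: [-1.9, 0.3, 3.6]
grip_width: 0.269
```

```bash
python3 - <<'E'
from h import *
status()
E
```

```text
t 3.75 pos [599.8  37.5 159.9] jaw ang deg -5.69 y [ 0.003 -0.001 -1.   ] F [-1.9  0.3  3.6] w 0.269 q [-0.13  0.55  1.38 -0.    1.21 -0.03]
```

Emit:
{"api": "jog_arm", "payload": {
  "targets": [
    {"offset": [0, -0.02, 0], "yaw": 0},
    {"offset": [0, -0.05, 0], "yaw": 0},
    {"offset": [0, -0.07, 0], "yaw": 0},
    {"offset": [0, -0.07, 0], "yaw": 0},
    {"offset": [0, -0.07, 0], "yaw": 0}
  ]
}}

```text
time_s: 4.17
eef_pos: [599.6, 37.6, 229.6]
ee_rot: [-0.706, 0.707, -0.034, 0.036]
force: [-0.5, 0.3, -4.5]
grip_width: 0.267
```

```bash
python3 - <<'E'
from h import *
status(); go([505,400,225],-5.5)
E
```

```text
t 4.17 pos [599.6  37.6 229.6] jaw ang deg -5.68 y [ 0.003 -0.001 -1.   ] F [-0.5  0.3 -4.5] w 0.267 q [-0.13  0.49  1.29 -0.    1.36 -0.03]
off [-0.13    0.0039  0.3513] yaw -0.0032
```

Emit:
{"api": "jog_arm", "payload": {
  "targets": [
    {"offset": [-0.007, 0, 0.02], "yaw": 0},
    {"offset": [-0.02, 0, 0.053], "yaw": 0},
    {"offset": [-0.033, 0, 0.088], "yaw": 0},
    {"offset": [-0.046, 0, 0.123], "yaw": 0},
    {"offset": [-0.059, 0, 0.158], "yaw": 0},
    {"offset": [-0.072, 0, 0.193], "yaw": 0},
    {"offset": [-0.085, 0, 0.228], "yaw": 0},
    {"offset": [-0.098, 0, 0.263], "yaw": 0},
    {"offset": [-0.111, 0, 0.298], "yaw": 0},
    {"offset": [-0.122, 0, 0.328], "yaw": 0},
    {"offset": [-0.13, 0, 0.35], "yaw": 0},
    {"offset": [-0.13, 0, 0.35], "yaw": 0}
  ]
}}

```text
time_s: 5.17
eef_pos: [502.2, 402.5, 225.8]
ee_rot: [-0.706, 0.707, -0.034, 0.033]
force: [0.5, -0.7, -3.0]
grip_width: 0.267
```

```bash
python3 - <<'E'
from h import *
status(); go([505,400,113],-5.5);cap("scene","s2.png")
E
```

```text
t 5.17 pos [502.2 402.5 225.8] jaw ang deg -5.42 y [-0.001 -0.002 -1.   ] F [ 0.5 -0.7 -3. ] w 0.267 q [ 0.49  0.6   1.13 -0.    1.42  0.59]
off [ 0.0032  0.1128 -0.002 ] yaw 0.0013
```

View pics/s2.png

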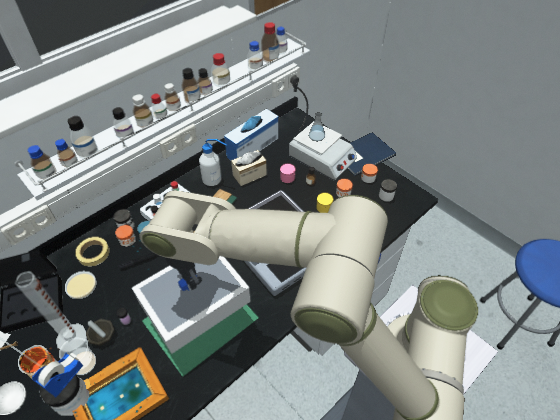

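Emit:
{"api": "jog_arm", "payload": {
  "targets": [
    {"offset": [0.003, 0.035, -0.002], "yaw": 0},
    {"offset": [0.003, 0.07, -0.002], "yaw": 0},
    {"offset": [0.003, 0.095, -0.002], "yaw": 0},
    {"offset": [0.003, 0.108, -0.002], "yaw": 0},
    {"offset": [0.003, 0.113, -0.002], "yaw": 0},
    {"offset": [0.003, 0.113, -0.002], "yaw": 0},
    {"offset": [0.003, 0.113, -0.002], "yaw": 0}
  ]
}}

```text
time_s: 5.8
eef_pos: [505.2, 396.4, 112.1]
ee_rot: [-0.705, 0.708, -0.036, 0.033]
force: [-3.3, -1.6, 5.2]
grip_width: 0.268
```

Emit:
{"api": "jog_arm", "payload": {
  "targets": [
    {"offset": [0, 0, 0], "yaw": 0},
    {"offset": [0, 0, 0], "yaw": 0},
    {"offset": [0, 0, 0], "yaw": 0},
    {"offset": [0, 0, 0], "yaw": 0},
    {"offset": [0, 0, 0], "yaw": 0}
  ],
  "fingers": 0.0854
}}

```text
time_s: 6.22
eef_pos: [505.3, 396.2, 111.9]
ee_rot: [-0.705, 0.708, -0.036, 0.033]
force: [-0.1, 0.0, 0.8]
grip_width: 0.948
```

```bash
python3 - <<'E'
from h import *
status()
E
```

```text
t 6.22 pos [505.3 396.2 111.9] jaw ang deg -5.56 y [-0.004 -0.005 -1.   ] F [-0.1  0.   0.8] w 0.948 q [ 0.48  0.69  1.27 -0.    1.18  0.58]
```

Emit:
{"api": "jog_arm", "payload": {
  "targets": [
    {"offset": [0, -0.04, 0], "yaw": 0},
    {"offset": [0, -0.08, 0], "yaw": 0},
    {"offset": [0, -0.12, 0], "yaw": 0},
    {"offset": [0, -0.12, 0], "yaw": 0}
  ]
}}

```text
time_s: 6.55
eef_pos: [507.8, 397.9, 240.8]
ee_rot: [0.707, -0.705, 0.031, -0.037]
force: [0.1, 0.7, 0.6]
grip_width: 0.997
```

```bash
python3 - <<'E'
from h import *
status(); c=cap("top","t3.png"); go([500,-150,240],-95.5)
for n,z in [("lid",82),("pot_black",63),("pot_teal",51),("pot_orange",51),("dropper_bottle",76)]:
    for r in ctrl.regions_of("top",n)[:6]:
        (cx,cy),(w,h),a=rect(c,r["region"],z)
        print(n,round(r["score"],2),np.round(r["box"]),"c",round(cx,1),round(cy,1),"wh",round(w,1),round(h,1),round(a,2))
E
```

```text
t 6.55 pos [507.8 397.9 240.8] jaw ang deg -5.55 y [ 0.008  0.002 -1.   ] F [0.1 0.7 0.6] w 0.997 q [ 0.48  0.59  1.11 -0.    1.44  0.58]
off [ 0.0459 -0.0031 -0.5456] yaw 1.5699
lid 0.95 [100. 195. 194. 269.] c 501.7 361.1 wh 208.5 192.1 84.59
pot_black 0.81 [394. 253. 418. 268.] c 440.4 -383.2 wh 50.4 69.9 1.19
pot_teal 0.74 [357. 255. 378. 270.] c 425.9 -265.7 wh 50.6 63.4 1.33
pot_teal 0.59 [323. 250. 340. 273.] c 434.0 -167.9 wh 53.5 54.0 0.8
pot_teal 0.58 [331. 148. 350. 166.] c 747.1 -187.2 wh 52.4 65.0 46.76
pot_teal 0.5 [329. 210. 348. 232.] c 552.9 -181.8 wh 51.6 55.0 1.49
pot_orange 0.65 [399. 216. 420. 237.] c 542.1 -406.4 wh 49.8 64.4 27.2
pot_orange 0.63 [251. 247. 267. 268.] c 437.4 54.7 wh 47.4 44.7 1.67
pot_orange 0.62 [358. 210. 379. 232.] c 554.4 -282.8 wh 51.2 62.1 27.56
dropper_bottle 0.54 [349. 177. 359. 189.] c 666.2 -228.2 wh 33.5 36.6 1.68
```

View pics/t3.png

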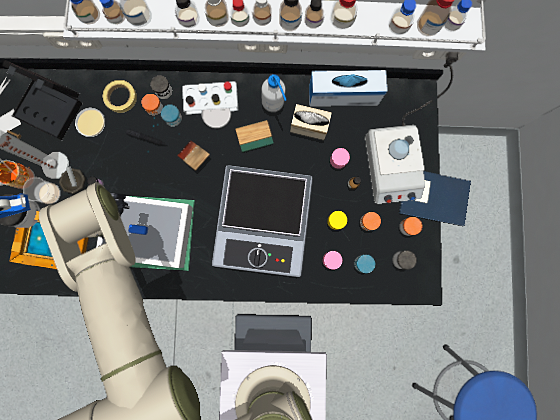

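```bash
cat >> h.py <<'E'
from scipy.optimize import minimize
def cylfit(c,region,h,z0=0,r=28):
    x0=rect(c,region,z0+h)[0]; th=np.linspace(0,2*np.pi,60)
    reg=region.astype(np.float32); M=region.nonzero(); 
    v0,v1,u0,u1=max(M[0].min()-15,0),M[0].max()+15,max(M[1].min()-15,0),M[1].max()+15
    big=cv2.resize(reg[v0:v1,u0:u1],None,fx=4,fy=4,interpolation=cv2.INTER_LINEAR)>.5
    def iou(p):
        P=np.concatenate([np.stack([p[0]+r*np.cos(th),p[1]+r*np.sin(th),np.full(60,z)],1) for z in (z0,z0+h)])
        q=((w2px(c,P)-[u0,v0]+.5)*4*16-8).astype(np.int32)
        m=np.zeros(big.shape,np.uint8); cv2.fillConvexPoly(m,cv2.convexHull(q),1,shift=4)
        m=m>0; return -(m&big).sum()/(m|big).sum()
    s=minimize(iou,x0,method="Nelder-Mead",options=dict(initial_simplex=[np.array(x0),np.array(x0)+[8,0],np.array(x0)+[0,8]],xatol=.1))
    return s.x,-s.fun
def findpots(cam,c,z0=0,names=(("pot_black",63),("pot_teal",51),("pot_orange",51))):
    for n,h in names:
        for r in ctrl.regions_of(cam,n):
            if r["score"]<.3: continue
            b=np.array(r["box"]); 
            if (b[2]-b[0])*(b[3]-b[1])>40*40 and cam=="top": continue
            col=np.median(c["img"][r["region"]],axis=0)
            p,i=cylfit(c,r["region"],h,z0); print(n,round(r["score"],2),b.round(),col,"xy",p.round(1),"iou",round(i,2))
E
python3 - <<'E'
from h import *
c=cap("top"); findpots("top",c)
c=cap("scene"); findpots("scene",c)
E
```

```text
pot_black 0.6 [394. 253. 416. 269.] [98. 94. 88.] xy [ 439.3 -392.3] iou 0.9
pot_teal 0.89 [358. 253. 375. 271.] [ 91. 155. 174.] xy [ 426.1 -270.7] iou 0.96
pot_teal 0.84 [322. 249. 339. 267.] [253. 173. 215.] xy [ 437.  -169.1] iou 0.88
pot_teal 0.77 [330. 210. 344. 230.] [253. 244.  26.] xy [ 556.8 -184.9] iou 0.89
pot_teal 0.54 [330. 148. 351. 167.] [253. 171. 214.] xy [ 752.8 -189.8] iou 0.94
pot_orange 0.79 [399. 212. 420. 236.] [249. 143.  82.] xy [ 545.4 -414.5] iou 0.89
pot_orange 0.52 [358. 213. 382. 231.] [249. 145.  82.] xy [ 556.7 -287.7] iou 0.92
pot_black 0.58 [381. 179. 394. 200.] [92.  92.5 87. ] xy [ 436.6 -390.2] iou 0.89
pot_black 0.39 [244. 190. 309. 297.] [79.  85.5 90. ] xy [438.7 154.2] iou 0.24
pot_teal 0.71 [315. 193. 331. 209.] [250. 243. 101.] xy [ 556.9 -191.1] iou 0.79
pot_orange 0.73 [363. 164. 376. 184.] [139. 140. 100.] xy [ 543.9 -416.5] iou 0.82
pot_orange 0.48 [335. 181. 353. 198.] [240. 149.  99.] xy [ 555.1 -292.9] iou 0.71
```

Emit:
{"api": "jog_arm", "payload": {
  "targets": [
    {"offset": [0.046, 0, -0.54], "yaw": 1.57},
    {"offset": [0.046, 0, -0.54], "yaw": 1.57},
    {"offset": [0.046, 0, -0.54], "yaw": 1.57},
    {"offset": [0.046, 0, -0.54], "yaw": 1.57},
    {"offset": [0.046, 0, -0.54], "yaw": 1.57},
    {"offset": [0.046, 0, -0.54], "yaw": 1.57},
    {"offset": [0.046, 0, -0.54], "yaw": 1.57},
    {"offset": [0.046, 0, -0.54], "yaw": 1.57},
    {"offset": [0.046, 0, -0.54], "yaw": 1.57},
    {"offset": [0.046, 0, -0.54], "yaw": 1.57},
    {"offset": [0.046, 0, -0.54], "yaw": 1.57},
    {"offset": [0.046, 0, -0.54], "yaw": 1.57}
  ]
}}

```text
time_s: 8.25
eef_pos: [499.4, -105.2, 234.6]
ee_rot: [-0.49, 0.494, -0.508, 0.508]
force: [1.2, 0.6, 0.9]
grip_width: 1.004
```

```bash
python3 - <<'E'
from h import *
status(); go([426.5,-270.5,200],-95.5); 
c=cap("top")
im=cv2.imread("pics/t3.png"); cv2.imwrite("pics/t3c.png",cv2.resize(im[150:290,200:340],None,fx=4,fy=4,interpolation=cv2.INTER_CUBIC))
# expected corners
a=np.radians(-5.5); ex=np.array([np.cos(a),np.sin(a)]);ey=np.array([-np.sin(a),np.cos(a)])
for sx,sy in [(1,1),(1,-1),(-1,-1),(-1,1)]:
    p=np.array([600,38])+sx*86.5*ex+sy*116.5*ey; q=w2px(c,[*p,73])[0]; print(((q-[200,150])*4).round(1))
E
```

```text
t 8.25 pos [ 499.4 -105.2  234.6] jaw ang deg -91.86 y [-0.004 -0.005 -1.   ] F [1.2 0.6 0.9] w 1.004 q [-0.43  0.29  1.56 -0.01  1.29  1.17]
off [ 0.1674  0.0357 -0.0674] yaw 0.0636
[118.6  75.7]
[427.1 113.7]
[400.5 342.9]
[ 86.8 304.2]
```

View pics/t3c.png

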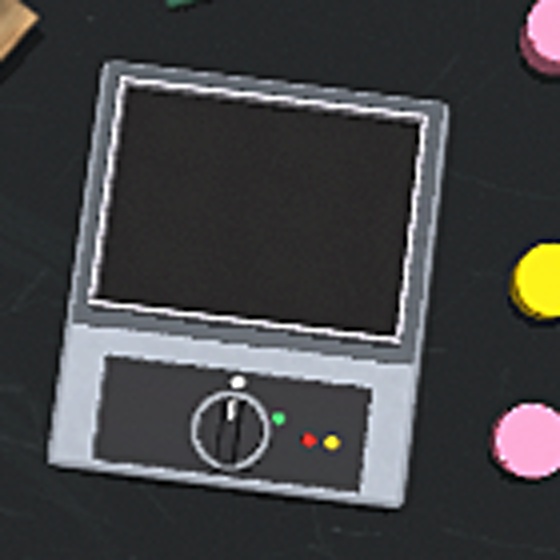

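Emit:
{"api": "jog_arm", "payload": {
  "targets": [
    {"offset": [0.167, 0.035, -0.067], "yaw": 0.064},
    {"offset": [0.167, 0.035, -0.067], "yaw": 0.064},
    {"offset": [0.167, 0.035, -0.067], "yaw": 0.064},
    {"offset": [0.167, 0.035, -0.067], "yaw": 0.064},
    {"offset": [0.167, 0.035, -0.067], "yaw": 0.064},
    {"offset": [0.167, 0.035, -0.067], "yaw": 0.064},
    {"offset": [0.167, 0.035, -0.067], "yaw": 0.064}
  ]
}}

```text
time_s: 8.88
eef_pos: [424.3, -276.5, 200.8]
ee_rot: [-0.469, 0.474, -0.526, 0.528]
force: [0.6, 0.3, -0.1]
grip_width: 1.0
```

```bash
python3 - <<'E'
from h import *
status(); go([426.5,-270.5,32],-95.5); c=cap("wrist","w4.png"); findpots("wrist",c)
E
```

```text
t 8.88 pos [ 424.3 -276.5  200.8] jaw ang deg -96.39 y [-0.004 -0.007 -1.   ] F [ 0.6  0.3 -0.1] w 1.0 q [-0.81  0.31  1.62 -0.01  1.2   0.88]
off [-0.0075  0.1687  0.002 ] yaw -0.0155
pot_teal 0.8 [ 83.   4. 180.  79.] [247. 247. 110.] xy [ 555.7 -183.6] iou 0.95
pot_teal 0.79 [232. 158. 302. 232.] [ 92. 136. 150.] xy [ 424.9 -269.1] iou 0.91
pot_teal 0.61 [107. 159. 187. 236.] [247. 223. 243.] xy [ 433.8 -170.9] iou 0.93
pot_orange 0.89 [390.   0. 490.  66.] [247. 192. 128.] xy [ 543.9 -413.9] iou 0.96
```

View pics/w4.png

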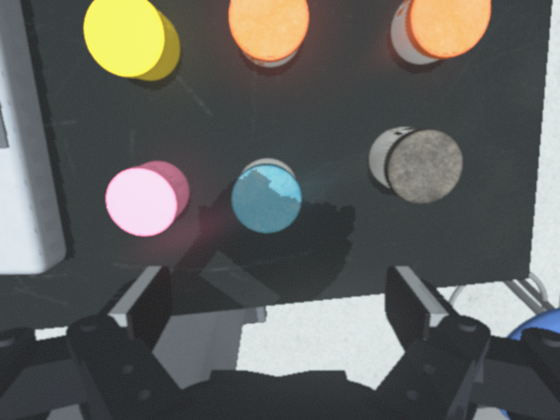

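Emit:
{"api": "jog_arm", "payload": {
  "targets": [
    {"offset": [-0.007, 0.04, 0.001], "yaw": -0.015},
    {"offset": [-0.007, 0.08, 0.001], "yaw": -0.015},
    {"offset": [-0.007, 0.12, 0.001], "yaw": -0.015},
    {"offset": [-0.007, 0.155, 0.001], "yaw": -0.015},
    {"offset": [-0.007, 0.168, 0.001], "yaw": -0.015},
    {"offset": [-0.007, 0.168, 0.001], "yaw": -0.015}
  ]
}}

```text
time_s: 9.58
eef_pos: [425.7, -267.3, 30.5]
ee_rot: [0.474, -0.48, 0.523, -0.522]
force: [-0.0, 0.2, 0.2]
grip_width: 0.998
```

Emit:
{"api": "jog_arm", "payload": {
  "targets": [
    {"offset": [0, 0, 0], "yaw": 0},
    {"offset": [0, 0, 0], "yaw": 0},
    {"offset": [0, 0, 0], "yaw": 0},
    {"offset": [0, 0, 0], "yaw": 0},
    {"offset": [0, 0, 0], "yaw": 0}
  ],
  "fingers": 0.03,
  "grip_force": 40
}}

```text
time_s: 10.0
eef_pos: [426.5, -267.6, 32.3]
ee_rot: [-0.474, 0.48, -0.522, 0.522]
force: [0.3, 3.3, 5.3]
grip_width: 0.627
```

Emit:
{"api": "jog_arm", "payload": {
  "targets": [
    {"offset": [0, -0.03, 0], "yaw": 0},
    {"offset": [0, -0.07, 0], "yaw": 0},
    {"offset": [0, -0.11, 0], "yaw": 0},
    {"offset": [0, -0.12, 0], "yaw": 0},
    {"offset": [0, -0.12, 0], "yaw": 0}
  ]
}}

```text
time_s: 10.42
eef_pos: [428.4, -267.8, 156.2]
ee_rot: [-0.474, 0.479, -0.519, 0.525]
force: [-0.1, -0.4, -0.5]
grip_width: 0.629
```

```bash
python3 - <<'E'
from h import *
status(); go([640.4,82.3,150],-95.5)
E
```

```text
t 10.42 pos [ 428.4 -267.8  156.2] jaw ang deg -95.19 y [ 0.    -0.012 -1.   ] F [-0.1 -0.4 -0.5] w 0.629 q [-0.79  0.36  1.69 -0.01  1.08  0.88]
off [-0.3679  0.0022  0.1795] yaw 0.0055
```

Emit:
{"api": "jog_arm", "payload": {
  "targets": [
    {"offset": [-0.02, 0, 0.01], "yaw": 0},
    {"offset": [-0.055, 0, 0.027], "yaw": 0},
    {"offset": [-0.09, 0, 0.044], "yaw": 0},
    {"offset": [-0.125, 0, 0.061], "yaw": 0},
    {"offset": [-0.16, 0, 0.078], "yaw": 0},
    {"offset": [-0.195, 0, 0.095], "yaw": 0},
    {"offset": [-0.23, 0, 0.112], "yaw": 0},
    {"offset": [-0.265, 0, 0.129], "yaw": 0},
    {"offset": [-0.3, 0, 0.146], "yaw": 0},
    {"offset": [-0.335, 0, 0.163], "yaw": 0},
    {"offset": [-0.368, 0, 0.179], "yaw": 0.005},
    {"offset": [-0.368, 0, 0.179], "yaw": 0.005}
  ]
}}

```text
time_s: 11.42
eef_pos: [640.9, 88.0, 149.8]
ee_rot: [-0.474, 0.479, -0.52, 0.525]
force: [-0.8, 0.1, -1.9]
grip_width: 0.625
```

```bash
python3 - <<'E'
from h import *
status(); go([640.4,82.3,86],-95.5)
E
```

```text
t 11.42 pos [640.9  88.  149.8] jaw ang deg -95.2 y [-0.001 -0.01  -1.   ] F [-0.8  0.1 -1.9] w 0.625 q [-0.04  0.66  1.22 -0.01  1.26  1.62]
off [0.0051 0.0638 0.0001] yaw 0.0052
```

Emit:
{"api": "jog_arm", "payload": {
  "targets": [
    {"offset": [0.005, 0.03, 0], "yaw": 0.005},
    {"offset": [0.005, 0.052, 0], "yaw": 0.005},
    {"offset": [0.005, 0.061, 0], "yaw": 0.005},
    {"offset": [0.005, 0.064, 0], "yaw": 0.005},
    {"offset": [0.005, 0.064, 0], "yaw": 0.005},
    {"offset": [0.005, 0.064, 0], "yaw": 0.005}
  ]
}}

```text
time_s: 11.92
eef_pos: [640.1, 82.1, 85.5]
ee_rot: [-0.473, 0.478, -0.521, 0.526]
force: [1.3, -0.4, -0.9]
grip_width: 0.629
```

```bash
python3 - <<'E'
from h import *
status()
E
```

```text
t 11.92 pos [640.1  82.1  85.5] jaw ang deg -95.51 y [-0.002 -0.01  -1.   ] F [ 1.3 -0.4 -0.9] w 0.629 q [-0.05  0.73  1.28 -0.01  1.13  1.62]
```

Emit:
{"api": "jog_arm", "payload": {
  "targets": [
    {"offset": [0, 0, 0], "yaw": 0},
    {"offset": [0, 0, 0], "yaw": 0},
    {"offset": [0, 0, 0], "yaw": 0},
    {"offset": [0, 0, 0], "yaw": 0}
  ],
  "fingers": 0.0854
}}

```text
time_s: 12.25
eef_pos: [640.2, 82.1, 85.6]
ee_rot: [-0.473, 0.478, -0.521, 0.526]
force: [0.5, 0.4, 0.1]
grip_width: 0.999
```

Emit:
{"api": "jog_arm", "payload": {
  "targets": [
    {"offset": [0, -0.03, 0], "yaw": 0},
    {"offset": [0, -0.07, 0], "yaw": 0},
    {"offset": [0, -0.1, 0], "yaw": 0},
    {"offset": [0, -0.1, 0], "yaw": 0}
  ]
}}

```text
time_s: 12.58
eef_pos: [642.6, 83.1, 192.9]
ee_rot: [-0.476, 0.475, -0.518, 0.529]
force: [0.3, 0.6, 0.7]
grip_width: 1.001
```

```bash
python3 - <<'E'
from h import *
status(); go([440,-390,190],-95.5); c=cap("scene","s5.png");findpots("scene",c)
c=cap("top");findpots("top",c)
E
```

```text
t 12.58 pos [642.6  83.1 192.9] jaw ang deg -95.5 y [ 0.01  -0.011 -1.   ] F [0.3 0.6 0.7] w 1.001 q [-0.05  0.62  1.17 -0.01  1.34  1.62]
off [ 0.4903  0.0058 -0.1564] yaw -0.0
pot_teal 0.76 [338. 217. 357. 234.] [141.  83. 102.] xy [ 430.6 -172.5] iou 0.58
pot_teal 0.71 [245. 210. 261. 230.] [ 59.  92. 105.] xy [670.2  54.1] iou 0.91
pot_teal 0.82 [323. 250. 340. 268.] [253. 173. 216.] xy [ 434.1 -169.1] iou 0.87
pot_teal 0.79 [330. 209. 344. 229.] [253. 244.  26.] xy [ 556.3 -185.3] iou 0.9
pot_teal 0.7 [330. 149. 348. 168.] [253. 172. 214.] xy [ 751.9 -189.7] iou 0.94
pot_teal 0.59 [244. 183. 261. 190.] [ 53.  97. 109.] xy [636.9  85.9] iou 0.22
pot_orange 0.65 [359. 213. 383. 232.] [249. 145.  82.] xy [ 556.3 -288.4] iou 0.95
pot_orange 0.62 [400. 214. 421. 238.] [249. 143.  82.] xy [ 544.4 -412.3] iou 0.92
```

View pics/s5.png

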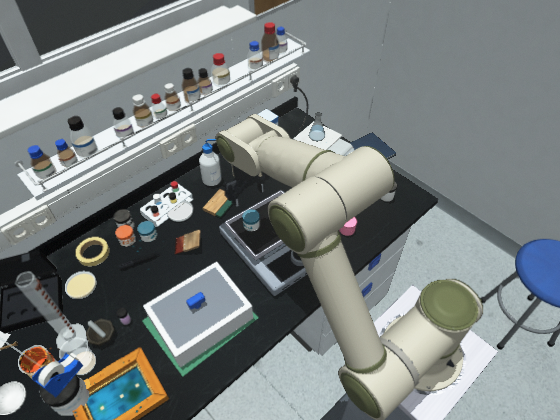

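Emit:
{"api": "jog_arm", "payload": {
  "targets": [
    {"offset": [0.49, 0, -0.156], "yaw": 0},
    {"offset": [0.49, 0, -0.156], "yaw": 0},
    {"offset": [0.49, 0, -0.156], "yaw": 0},
    {"offset": [0.49, 0, -0.156], "yaw": 0},
    {"offset": [0.49, 0, -0.156], "yaw": 0},
    {"offset": [0.49, 0, -0.156], "yaw": 0},
    {"offset": [0.49, 0, -0.156], "yaw": 0},
    {"offset": [0.49, 0, -0.156], "yaw": 0},
    {"offset": [0.49, 0, -0.156], "yaw": 0},
    {"offset": [0.49, 0, -0.156], "yaw": 0},
    {"offset": [0.49, 0, -0.156], "yaw": 0},
    {"offset": [0.49, 0, -0.156], "yaw": 0}
  ]
}}

```text
time_s: 13.98
eef_pos: [442.1, -378.1, 189.4]
ee_rot: [-0.472, 0.478, -0.522, 0.525]
force: [0.9, -0.6, 0.3]
grip_width: 1.001
```

Emit:
{"api": "jog_arm", "payload": {
  "targets": [
    {"offset": [0.03, 0, -0.01], "yaw": 0},
    {"offset": [0.03, 0, -0.01], "yaw": 0},
    {"offset": [0.03, 0, -0.01], "yaw": 0}
  ]
}}

```text
time_s: 14.23
eef_pos: [428.3, -408.2, 188.9]
ee_rot: [-0.472, 0.478, -0.523, 0.525]
force: [0.8, 0.2, 0.4]
grip_width: 1.001
```

```bash
python3 - <<'E'
from h import *
status(); c=cap("wrist","w6.png"); findpots("wrist",c); go([438,-391,33],-95.5)
E
```

```text
t 14.23 pos [ 428.3 -408.2  188.9] jaw ang deg -95.67 y [-0.004 -0.008 -1.   ] F [0.8 0.2 0.4] w 1.001 q [-0.96  0.51  1.37 -0.01  1.26  0.72]
pot_black 0.62 [208. 150. 287. 234.] [93. 92. 87.] xy [ 439. -390.] iou 0.95
pot_teal 0.94 [  0. 182.  43. 252.] [161. 101. 121.] xy [ 432.6 -166.9] iou 0.98
pot_teal 0.83 [ 0. 40. 16. 98.] [153. 136.  48.] xy [ 553.8 -230.8] iou 0.33
pot_orange 0.89 [223.   0. 307.  84.] [247. 201. 132.] xy [ 543.6 -412.5] iou 0.97
pot_orange 0.7 [ 33.   0. 144.  90.] [247. 196. 131.] xy [ 554.1 -287.6] iou 0.94
off [-0.0171  0.1565  0.0071] yaw 0.0013
```

View pics/w6.png

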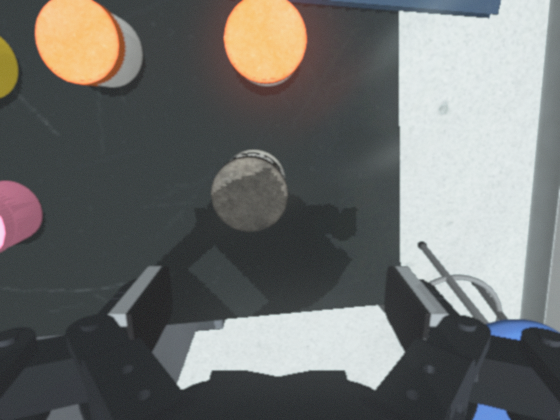

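Emit:
{"api": "jog_arm", "payload": {
  "targets": [
    {"offset": [-0.018, 0.03, 0.007], "yaw": 0},
    {"offset": [-0.018, 0.07, 0.007], "yaw": 0},
    {"offset": [-0.018, 0.11, 0.007], "yaw": 0},
    {"offset": [-0.018, 0.145, 0.007], "yaw": 0},
    {"offset": [-0.018, 0.156, 0.007], "yaw": 0},
    {"offset": [-0.018, 0.156, 0.007], "yaw": 0}
  ]
}}

```text
time_s: 14.93
eef_pos: [437.7, -388.4, 31.3]
ee_rot: [0.473, -0.479, 0.523, -0.523]
force: [-0.7, 0.8, 0.9]
grip_width: 1.0
```

Emit:
{"api": "jog_arm", "payload": {
  "targets": [
    {"offset": [0, 0, 0], "yaw": 0},
    {"offset": [0, 0, 0], "yaw": 0},
    {"offset": [0, 0, 0], "yaw": 0},
    {"offset": [0, 0, 0], "yaw": 0},
    {"offset": [0, 0, 0], "yaw": 0}
  ],
  "fingers": 0.03
}}

```text
time_s: 15.35
eef_pos: [438.5, -389.1, 33.7]
ee_rot: [-0.473, 0.479, -0.522, 0.524]
force: [1.4, 0.6, 5.5]
grip_width: 0.635
```

Emit:
{"api": "jog_arm", "payload": {
  "targets": [
    {"offset": [0, -0.03, 0], "yaw": 0},
    {"offset": [0, -0.07, 0], "yaw": 0},
    {"offset": [0, -0.11, 0], "yaw": 0},
    {"offset": [0, -0.13, 0], "yaw": 0},
    {"offset": [0, -0.13, 0], "yaw": 0}
  ]
}}

```text
time_s: 15.77
eef_pos: [440.5, -389.8, 170.5]
ee_rot: [-0.473, 0.479, -0.518, 0.528]
force: [0.6, -1.1, -0.5]
grip_width: 0.627
```

```bash
python3 - <<'E'
from h import *
status(); go([631.2,-13.2,160],-95.5)
E
```

```text
t 15.77 pos [ 440.5 -389.8  170.5] jaw ang deg -95.35 y [ 0.003 -0.017 -1.   ] F [ 0.6 -1.1 -0.5] w 0.627 q [-0.92  0.51  1.42 -0.01  1.2   0.75]
off [-0.3928  0.0046  0.1548] yaw 0.0026
```

Emit:
{"api": "jog_arm", "payload": {
  "targets": [
    {"offset": [-0.02, 0, 0.008], "yaw": 0},
    {"offset": [-0.057, 0, 0.023], "yaw": 0},
    {"offset": [-0.095, 0, 0.037], "yaw": 0},
    {"offset": [-0.133, 0, 0.052], "yaw": 0},
    {"offset": [-0.17, 0, 0.067], "yaw": 0},
    {"offset": [-0.208, 0, 0.082], "yaw": 0},
    {"offset": [-0.246, 0, 0.097], "yaw": 0},
    {"offset": [-0.283, 0, 0.112], "yaw": 0},
    {"offset": [-0.32, 0, 0.126], "yaw": 0},
    {"offset": [-0.36, 0, 0.142], "yaw": 0},
    {"offset": [-0.392, 0, 0.155], "yaw": 0.002},
    {"offset": [-0.392, 0, 0.155], "yaw": 0.002}
  ]
}}

```text
time_s: 16.77
eef_pos: [632.7, -8.1, 164.2]
ee_rot: [-0.474, 0.48, -0.517, 0.527]
force: [-0.5, 0.4, -1.7]
grip_width: 0.631
```

```bash
python3 - <<'E'
from h import *
status(); go([631.2,-13.2,86.5],-95.5); c=cap("wrist","w7.png"); findpots("wrist",c,53,(("pot_teal",51),))
E
```

```text
t 16.77 pos [632.7  -8.1 164.2] jaw ang deg -95.15 y [ 0.004 -0.015 -1.   ] F [-0.5  0.4 -1.7] w 0.631 q [-0.19  0.62  1.26 -0.02  1.26  1.47]
off [ 0.004   0.0778 -0.0014] yaw 0.006
pot_teal 0.81 [ 60. 176. 181. 288.] [133. 205. 223.] xy [638.6  80.8] iou 0.93
pot_teal 0.7 [449. 238. 554. 325.] [247. 247. 104.] xy [ 590.1 -138.8] iou 0.63
pot_teal 0.61 [432. 371. 498. 419.] [154.  97. 116.] xy [ 451.6 -107.1] iou 0.19
pot_teal 0.57 [472.   0. 560.  56.] [163. 101. 121.] xy [ 747.2 -163.6] iou 0.96
```

Emit:
{"api": "jog_arm", "payload": {
  "targets": [
    {"offset": [0.004, 0.03, -0.001], "yaw": 0.006},
    {"offset": [0.004, 0.06, -0.001], "yaw": 0.006},
    {"offset": [0.004, 0.073, -0.001], "yaw": 0.006},
    {"offset": [0.004, 0.0775, -0.001], "yaw": 0.006},
    {"offset": [0.004, 0.0775, -0.001], "yaw": 0.006},
    {"offset": [0.004, 0.0775, -0.001], "yaw": 0.006}
  ]
}}

```text
time_s: 17.37
eef_pos: [629.8, -19.4, 87.1]
ee_rot: [-0.471, 0.478, -0.519, 0.53]
force: [-0.6, -0.3, -1.0]
grip_width: 0.628
```

Emit:
{"api": "jog_arm", "payload": {
  "targets": [
    {"offset": [0, 0, 0], "yaw": 0},
    {"offset": [0, 0, 0], "yaw": 0},
    {"offset": [0, 0, 0], "yaw": 0},
    {"offset": [0, 0, 0], "yaw": 0}
  ],
  "fingers": 0.0854
}}

```text
time_s: 17.7
eef_pos: [629.8, -19.6, 87.3]
ee_rot: [-0.471, 0.477, -0.519, 0.53]
force: [0.3, 0.3, 0.6]
grip_width: 0.996
```

Emit:
{"api": "jog_arm", "payload": {
  "targets": [
    {"offset": [0, -0.03, 0], "yaw": 0},
    {"offset": [0, -0.07, 0], "yaw": 0},
    {"offset": [0, -0.1, 0], "yaw": 0},
    {"offset": [0, -0.1, 0], "yaw": 0}
  ]
}}

```text
time_s: 18.03
eef_pos: [631.8, -18.1, 194.4]
ee_rot: [-0.473, 0.475, -0.516, 0.533]
force: [-0.1, -0.4, 0.5]
grip_width: 0.999
```

```bash
python3 - <<'E'
from h import *
status(); go([543,-380,190],-95.5); c=cap("top","t7.png");findpots("top",c)
c=cap("wrist","w8.png"); findpots("wrist",c,53)
E
```

```text
t 18.03 pos [631.8 -18.1 194.4] jaw ang deg -95.78 y [ 0.014 -0.02  -1.   ] F [-0.1 -0.4  0.5] w 0.999 q [-0.21  0.58  1.23 -0.02  1.31  1.47]
off [ 0.3688  0.0103 -0.052 ] yaw -0.0049
pot_black 0.58 [278. 194. 293. 197.] [64. 61. 57.] xy [627.1 -22.2] iou 0.26
pot_teal 0.87 [326. 209. 345. 232.] [253. 244.  26.] xy [ 556.8 -184.5] iou 0.94
pot_teal 0.58 [332. 148. 349. 170.] [253. 172. 215.] xy [ 752.4 -190.8] iou 0.96
pot_teal 0.51 [326. 249. 338. 269.] [253. 174. 216.] xy [ 435.  -169.7] iou 0.85
pot_orange 0.53 [399. 217. 421. 238.] [249.  143.   81.5] xy [ 544.5 -414.3] iou 0.95
pot_orange 0.52 [361. 214. 380. 228.] [250. 146.  83.] xy [ 555.3 -285.9] iou 0.81
pot_black 0.85 [226. 168. 325. 275.] [87. 86. 82.] xy [630.4 -19.6] iou 0.95
pot_teal 0.89 [ 62. 170. 176. 270.] [122. 188. 209.] xy [638.7  80.6] iou 0.94
pot_teal 0.69 [430. 225. 524. 302.] [247. 246.  96.] xy [ 583.7 -143.9] iou 0.64
pot_teal 0.56 [442.   0. 556.  54.] [247. 200. 232.] xy [ 747.2 -166.8] iou 0.89
pot_teal 0.48 [473. 404. 491. 420.] [247. 192. 227.] xy [ 464.5 -131.3] iou 0.19
pot_orange 0.95 [536. 216. 560. 270.] [144. 141. 136.] xy [ 605.  -211.4] iou 0.38
```

View pics/w8.png

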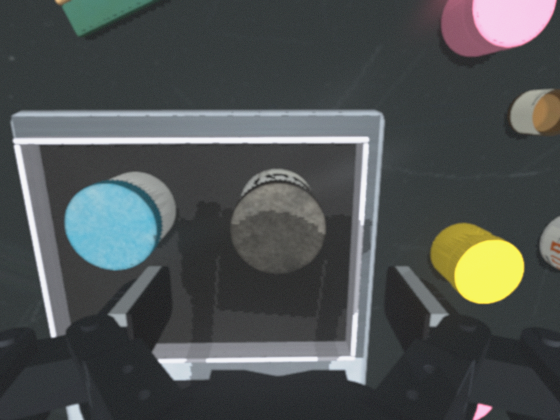

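Emit:
{"api": "jog_arm", "payload": {
  "targets": [
    {"offset": [0.385, 0, -0.055], "yaw": 0},
    {"offset": [0.385, 0, -0.055], "yaw": 0},
    {"offset": [0.385, 0, -0.055], "yaw": 0},
    {"offset": [0.385, 0, -0.055], "yaw": 0},
    {"offset": [0.385, 0, -0.055], "yaw": 0},
    {"offset": [0.385, 0, -0.055], "yaw": 0},
    {"offset": [0.385, 0, -0.055], "yaw": 0},
    {"offset": [0.385, 0, -0.055], "yaw": 0},
    {"offset": [0.385, 0, -0.055], "yaw": 0},
    {"offset": [0.385, 0, -0.055], "yaw": 0},
    {"offset": [0.385, 0, -0.055], "yaw": 0},
    {"offset": [0.385, 0, -0.055], "yaw": 0}
  ]
}}

```text
time_s: 19.43
eef_pos: [535.5, -395.2, 191.8]
ee_rot: [-0.47, 0.478, -0.521, 0.529]
force: [0.6, 0.2, -0.5]
grip_width: 0.999
```

```bash
python3 - <<'E'
from h import *
status(); c=cap("wrist","w9.png"); findpots("wrist",c); go([543.8,-412.5,32],-95.5)
c=cap("top","t9.png")
E
```

```text
t 19.43 pos [ 535.5 -395.2  191.8] jaw ang deg -95.84 y [ 0.    -0.016 -1.   ] F [ 0.6  0.2 -0.5] w 0.999 q [-0.81  0.67  1.1  -0.01  1.36  0.87]
pot_teal 0.73 [  1. 163.  67. 241.] [156. 138.  48.] xy [ 554.  -181.5] iou 0.98
pot_teal 0.64 [  1. 289.  85. 338.] [154.  95. 115.] xy [ 466.  -194.3] iou 0.48
pot_orange 0.83 [ 88. 149. 179. 232.] [246. 169. 112.] xy [ 554.4 -286.6] iou 0.95
pot_orange 0.58 [260. 151. 334. 224.] [245. 163. 107.] xy [ 542.7 -412.5] iou 0.93
off [0.0152 0.1609 0.0088] yaw -0.0031
```

View pics/w9.png

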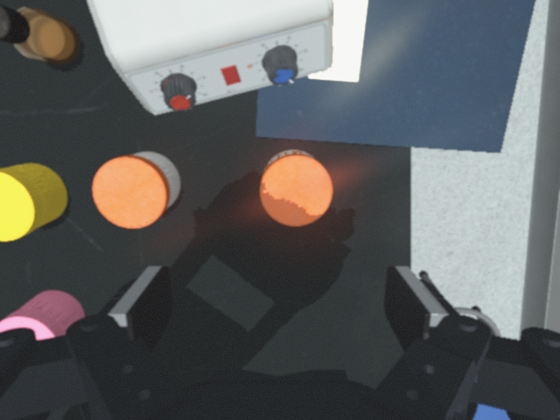

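Emit:
{"api": "jog_arm", "payload": {
  "targets": [
    {"offset": [0.015, 0.03, 0.008], "yaw": 0},
    {"offset": [0.015, 0.07, 0.008], "yaw": 0},
    {"offset": [0.015, 0.11, 0.008], "yaw": 0},
    {"offset": [0.015, 0.145, 0.008], "yaw": 0},
    {"offset": [0.015, 0.16, 0.008], "yaw": 0},
    {"offset": [0.015, 0.16, 0.008], "yaw": 0}
  ]
}}

```text
time_s: 20.18
eef_pos: [541.9, -410.0, 28.5]
ee_rot: [-0.471, 0.479, -0.522, 0.526]
force: [-0.5, -0.1, -0.1]
grip_width: 1.001
```

Emit:
{"api": "jog_arm", "payload": {
  "targets": [
    {"offset": [0, 0, 0], "yaw": 0},
    {"offset": [0, 0, 0], "yaw": 0},
    {"offset": [0, 0, 0], "yaw": 0},
    {"offset": [0, 0, 0], "yaw": 0},
    {"offset": [0, 0, 0], "yaw": 0}
  ],
  "fingers": 0.03
}}

```text
time_s: 20.6
eef_pos: [542.6, -410.5, 30.7]
ee_rot: [-0.471, 0.479, -0.521, 0.527]
force: [-1.6, 1.3, 7.3]
grip_width: 0.631
```

Emit:
{"api": "jog_arm", "payload": {
  "targets": [
    {"offset": [0, -0.03, 0], "yaw": 0},
    {"offset": [0, -0.07, 0], "yaw": 0},
    {"offset": [0, -0.11, 0], "yaw": 0},
    {"offset": [0, -0.13, 0], "yaw": 0},
    {"offset": [0, -0.13, 0], "yaw": 0}
  ]
}}

```text
time_s: 21.02
eef_pos: [544.3, -410.1, 167.5]
ee_rot: [-0.471, 0.478, -0.517, 0.531]
force: [-0.5, -0.4, -0.1]
grip_width: 0.632
```

```bash
python3 - <<'E'
from h import *
status(); go([568.8,89.2,165],-95.5)
E
```

```text
t 21.02 pos [ 544.3 -410.1  167.5] jaw ang deg -95.62 y [ 0.006 -0.021 -1.   ] F [-0.5 -0.4 -0.1] w 0.632 q [-0.81  0.72  1.08 -0.01  1.33  0.86]
off [-0.4992 -0.008  -0.0244] yaw -0.0021
```

Emit:
{"api": "jog_arm", "payload": {
  "targets": [
    {"offset": [-0.02, -0.004, -0.001], "yaw": 0},
    {"offset": [-0.06, -0.008, -0.003], "yaw": 0},
    {"offset": [-0.1, -0.008, -0.005], "yaw": 0},
    {"offset": [-0.14, -0.008, -0.007], "yaw": 0},
    {"offset": [-0.18, -0.008, -0.009], "yaw": 0},
    {"offset": [-0.22, -0.008, -0.011], "yaw": 0},
    {"offset": [-0.26, -0.008, -0.013], "yaw": 0},
    {"offset": [-0.3, -0.008, -0.015], "yaw": 0},
    {"offset": [-0.34, -0.008, -0.017], "yaw": 0},
    {"offset": [-0.38, -0.008, -0.019], "yaw": 0},
    {"offset": [-0.42, -0.008, -0.021], "yaw": 0},
    {"offset": [-0.455, -0.008, -0.023], "yaw": 0}
  ]
}}

```text
time_s: 22.02
eef_pos: [565.2, 47.6, 165.3]
ee_rot: [-0.471, 0.479, -0.517, 0.53]
force: [-0.5, -0.4, -1.1]
grip_width: 0.632
```

```bash
python3 - <<'E'
from h import *
status(); go([568.8,88,165],-95.5)
E
```

```text
t 22.02 pos [565.2  47.6 165.3] jaw ang deg -95.58 y [ 0.005 -0.021 -1.   ] F [-0.5 -0.4 -1.1] w 0.632 q [-0.11  0.48  1.48 -0.02  1.17  1.56]
off [-0.0406 -0.0005 -0.0003] yaw -0.0014
```

Emit:
{"api": "jog_arm", "payload": {
  "targets": [
    {"offset": [-0.04, 0, 0], "yaw": 0},
    {"offset": [-0.04, 0, 0], "yaw": 0},
    {"offset": [-0.04, 0, 0], "yaw": 0}
  ]
}}

```text
time_s: 22.27
eef_pos: [568.5, 89.4, 163.6]
ee_rot: [-0.472, 0.48, -0.517, 0.529]
force: [0.2, -1.4, -0.8]
grip_width: 0.627
```

```bash
python3 - <<'E'
from h import *
status(); go([568.8,88,84],-95.5)
E
```

```text
t 22.27 pos [568.5  89.4 163.6] jaw ang deg -95.38 y [ 0.003 -0.021 -1.   ] F [ 0.2 -1.4 -0.8] w 0.627 q [-0.04  0.5   1.46 -0.02  1.18  1.63]
off [-0.0003  0.0796  0.    ] yaw 0.0021
```

Emit:
{"api": "jog_arm", "payload": {
  "targets": [
    {"offset": [0, 0.03, 0], "yaw": 0},
    {"offset": [0, 0.06, 0], "yaw": 0},
    {"offset": [0, 0.074, 0], "yaw": 0},
    {"offset": [0, 0.079, 0], "yaw": 0},
    {"offset": [0, 0.079, 0], "yaw": 0},
    {"offset": [0, 0.079, 0], "yaw": 0}
  ]
}}

```text
time_s: 22.77
eef_pos: [568.8, 86.6, 84.7]
ee_rot: [-0.471, 0.48, -0.517, 0.53]
force: [-0.4, -0.0, -1.4]
grip_width: 0.63
```

```bash
python3 - <<'E'
from h import *
status()
E
```

```text
t 22.77 pos [568.8  86.6  84.7] jaw ang deg -95.46 y [ 0.003 -0.021 -1.   ] F [-0.4 -0.  -1.4] w 0.63 q [-0.04  0.59  1.53 -0.02  1.01  1.64]
```

Emit:
{"api": "jog_arm", "payload": {
  "targets": [
    {"offset": [0, 0, 0], "yaw": 0},
    {"offset": [0, 0, 0], "yaw": 0},
    {"offset": [0, 0, 0], "yaw": 0},
    {"offset": [0, 0, 0], "yaw": 0}
  ],
  "fingers": 0.0854
}}

```text
time_s: 23.1
eef_pos: [568.9, 86.4, 84.8]
ee_rot: [-0.471, 0.48, -0.517, 0.53]
force: [0.7, 0.0, 0.2]
grip_width: 1.006
```

Emit:
{"api": "jog_arm", "payload": {
  "targets": [
    {"offset": [0, -0.03, 0], "yaw": 0},
    {"offset": [0, -0.07, 0], "yaw": 0},
    {"offset": [0, -0.1, 0], "yaw": 0},
    {"offset": [0, -0.1, 0], "yaw": 0}
  ]
}}

```text
time_s: 23.43
eef_pos: [570.8, 88.6, 191.3]
ee_rot: [-0.474, 0.477, -0.514, 0.532]
force: [-0.1, -0.2, 0.7]
grip_width: 0.999
```

```bash
python3 - <<'E'
from h import *
status(); go([554.5,-265,190],-95.5); c=cap("top","t10.png");findpots("top",c)
c=cap("wrist","w10.png"); findpots("wrist",c,53)
E
```

```text
t 23.43 pos [570.8  88.6 191.3] jaw ang deg -95.46 y [ 0.015 -0.022 -1.   ] F [-0.1 -0.2  0.7] w 0.999 q [-0.04  0.47  1.42 -0.02  1.23  1.63]
off [0.3535 0.0087 0.0173] yaw 0.0006
pot_black 0.62 [276. 184. 292. 202.] [100.  95.  88.] xy [639.8 -20.5] iou 0.9
pot_black 0.4 [360. 213. 378. 230.] [249. 145.  83.] xy [ 555.8 -283.3] iou 0.82
pot_teal 0.79 [330. 210. 346. 230.] [253. 244.  26.] xy [ 557.4 -184.4] iou 0.9
pot_teal 0.79 [332. 150. 350. 168.] [253. 172. 214.] xy [ 753.2 -190.3] iou 0.91
pot_teal 0.66 [326. 251. 339. 268.] [253. 173. 216.] xy [ 434.7 -172.1] iou 0.9
pot_orange 0.81 [358. 212. 382. 232.] [249. 145.  82.] xy [ 555.9 -286.4] iou 0.9
pot_orange 0.54 [242. 211. 248. 220.] [180.  92.  51.] xy [545.2  84.1] iou 0.18
pot_black 0.65 [380.  45. 521. 154.] [136. 134. 127.] xy [630.3 -18.6] iou 0.95
pot_teal 0.96 [256.  12. 358. 124.] [136. 212. 227.] xy [654.8  61.9] iou 0.96
pot_teal 0.83 [524. 274. 560. 332.] [168. 104. 125.] xy [504.2 -96.2] iou 0.5
pot_teal 0.49 [551. 163. 558. 198.] [159. 141.  50.] xy [594.3 -95.9] iou 0.2
pot_orange 0.7 [231. 170. 324. 269.] [226. 136.  96.] xy [569.6  86.2] iou 0.95
pot_orange 0.54 [380.  43. 518. 155.] [136. 134. 127.] xy [630.7 -26.3] iou 0.93
```

View pics/w10.png

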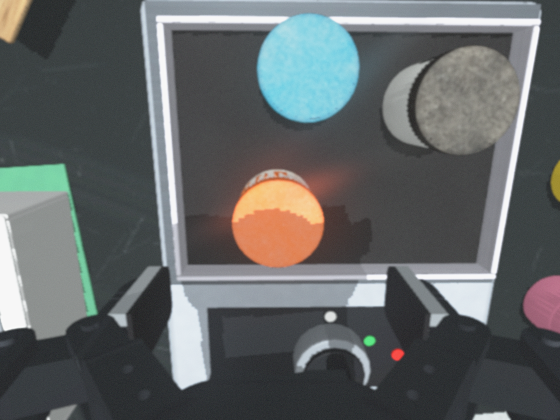

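Emit:
{"api": "jog_arm", "payload": {
  "targets": [
    {"offset": [0.355, 0.005, 0.017], "yaw": 0},
    {"offset": [0.355, 0.005, 0.017], "yaw": 0},
    {"offset": [0.355, 0.005, 0.017], "yaw": 0},
    {"offset": [0.355, 0.005, 0.017], "yaw": 0},
    {"offset": [0.355, 0.005, 0.017], "yaw": 0},
    {"offset": [0.355, 0.005, 0.017], "yaw": 0},
    {"offset": [0.355, 0.005, 0.017], "yaw": 0},
    {"offset": [0.355, 0.005, 0.017], "yaw": 0},
    {"offset": [0.355, 0.005, 0.017], "yaw": 0},
    {"offset": [0.355, 0.005, 0.017], "yaw": 0},
    {"offset": [0.355, 0.005, 0.017], "yaw": 0}
  ]
}}

```text
time_s: 24.75
eef_pos: [550.8, -267.2, 185.3]
ee_rot: [-0.47, 0.48, -0.518, 0.529]
force: [-0.5, 0.9, -0.0]
grip_width: 0.999
```

```bash
python3 - <<'E'
from h import *
status(); c=cap("wrist","w11.png"); findpots("wrist",c); go([555,-286.7,32],-95.5)
E
```

```text
t 24.75 pos [ 550.8 -267.2  185.3] jaw ang deg -95.58 y [ 0.001 -0.02  -1.   ] F [-0.5  0.9 -0. ] w 0.999 q [-0.64  0.55  1.31 -0.02  1.27  1.04]
pot_teal 0.92 [123. 168. 208. 244.] [247. 245.  93.] xy [ 555.1 -184.7] iou 0.93
pot_teal 0.85 [154. 293. 213. 377.] [206. 124. 151.] xy [ 434.  -176.2] iou 0.7
pot_orange 0.79 [257. 152. 336. 236.] [245. 159. 105.] xy [ 555.  -285.9] iou 0.96
off [0.0179 0.1546 0.0049] yaw 0.0021
```

View pics/w11.png

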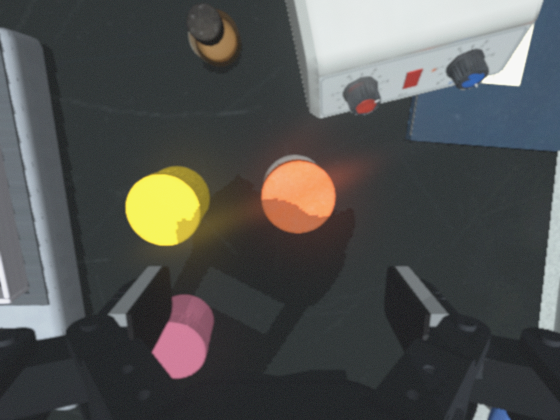

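Emit:
{"api": "jog_arm", "payload": {
  "targets": [
    {"offset": [0.018, 0.03, 0.005], "yaw": 0},
    {"offset": [0.018, 0.07, 0.005], "yaw": 0},
    {"offset": [0.018, 0.11, 0.005], "yaw": 0},
    {"offset": [0.018, 0.145, 0.005], "yaw": 0},
    {"offset": [0.018, 0.153, 0.005], "yaw": 0},
    {"offset": [0.018, 0.153, 0.005], "yaw": 0}
  ]
}}

```text
time_s: 25.45
eef_pos: [554.4, -285.3, 31.8]
ee_rot: [-0.471, 0.481, -0.518, 0.527]
force: [0.2, -0.8, 0.1]
grip_width: 0.999
```

Emit:
{"api": "jog_arm", "payload": {
  "targets": [
    {"offset": [0, 0, 0], "yaw": 0},
    {"offset": [0, 0, 0], "yaw": 0},
    {"offset": [0, 0, 0], "yaw": 0},
    {"offset": [0, 0, 0], "yaw": 0},
    {"offset": [0, 0, 0], "yaw": 0}
  ],
  "fingers": 0.03
}}

```text
time_s: 25.87
eef_pos: [555.6, -285.8, 34.6]
ee_rot: [-0.472, 0.481, -0.517, 0.528]
force: [-0.6, 2.0, 5.1]
grip_width: 0.634
```

Emit:
{"api": "jog_arm", "payload": {
  "targets": [
    {"offset": [0, -0.03, 0], "yaw": 0},
    {"offset": [0, -0.07, 0], "yaw": 0},
    {"offset": [0, -0.11, 0], "yaw": 0},
    {"offset": [0, -0.13, 0], "yaw": 0},
    {"offset": [0, -0.13, 0], "yaw": 0}
  ]
}}

```text
time_s: 26.28
eef_pos: [557.2, -284.3, 171.9]
ee_rot: [-0.473, 0.48, -0.513, 0.532]
force: [0.8, -0.6, 0.5]
grip_width: 0.63
```

```bash
python3 - <<'E'
from h import *
status(); go([559,-12,165],-95.5)
E
```

```text
t 26.28 pos [ 557.2 -284.3  171.9] jaw ang deg -95.3 y [ 0.011 -0.028 -1.   ] F [ 0.8 -0.6  0.5] w 0.63 q [-0.65  0.58  1.29 -0.02  1.24  1.02]
off [-0.2713 -0.0006 -0.0234] yaw 0.0035
```

Emit:
{"api": "jog_arm", "payload": {
  "targets": [
    {"offset": [-0.02, 0, -0.002], "yaw": 0},
    {"offset": [-0.06, 0, -0.005], "yaw": 0},
    {"offset": [-0.1, 0, -0.009], "yaw": 0},
    {"offset": [-0.14, 0, -0.012], "yaw": 0},
    {"offset": [-0.18, 0, -0.016], "yaw": 0},
    {"offset": [-0.22, 0, -0.019], "yaw": 0},
    {"offset": [-0.255, 0, -0.022], "yaw": 0},
    {"offset": [-0.271, 0, -0.023], "yaw": 0},
    {"offset": [-0.271, 0, -0.023], "yaw": 0}
  ]
}}

```text
time_s: 27.03
eef_pos: [558.9, -8.9, 164.5]
ee_rot: [-0.474, 0.481, -0.512, 0.531]
force: [0.0, -0.9, -1.5]
grip_width: 0.63
```

```bash
python3 - <<'E'
from h import *
status(); go([559,-10,88],-95.5); c=cap("wrist"); findpots("wrist",c,53)
E
```

```text
t 27.03 pos [558.9  -8.9 164.5] jaw ang deg -95.06 y [ 0.011 -0.027 -1.   ] F [ 0.  -0.9 -1.5] w 0.63 q [-0.22  0.46  1.52 -0.03  1.15  1.45]
off [-0.0009  0.0765 -0.0008] yaw 0.0077
pot_black 0.61 [222.  40. 342. 161.] [134. 133. 126.] xy [629.7 -19.6] iou 0.95
pot_teal 0.78 [ 53.   0. 189. 125.] [132. 206. 223.] xy [654.8  60.4] iou 0.95
pot_teal 0.65 [431. 289. 523. 378.] [182. 113. 136.] xy [ 524.7 -115.8] iou 0.24
pot_teal 0.65 [450. 153. 559. 236.] [247. 247. 105.] xy [ 564.9 -161.1] iou 0.76
pot_orange 0.61 [ 48. 176. 171. 284.] [247. 195. 130.] xy [569.5  85.1] iou 0.94
```

Emit:
{"api": "jog_arm", "payload": {
  "targets": [
    {"offset": [-0.001, 0.03, -0.001], "yaw": 0},
    {"offset": [-0.001, 0.06, -0.001], "yaw": 0},
    {"offset": [-0.001, 0.072, -0.001], "yaw": 0},
    {"offset": [-0.001, 0.077, -0.001], "yaw": 0},
    {"offset": [-0.001, 0.077, -0.001], "yaw": 0},
    {"offset": [-0.001, 0.077, -0.001], "yaw": 0}
  ]
}}

```text
time_s: 27.73
eef_pos: [559.6, -15.7, 87.8]
ee_rot: [-0.472, 0.479, -0.513, 0.533]
force: [0.0, 0.6, -1.5]
grip_width: 0.631
```

Emit:
{"api": "jog_arm", "payload": {
  "targets": [
    {"offset": [0, 0, 0], "yaw": 0},
    {"offset": [0, 0, 0], "yaw": 0},
    {"offset": [0, 0, 0], "yaw": 0},
    {"offset": [0, 0, 0], "yaw": 0}
  ],
  "fingers": 0.0854
}}

```text
time_s: 28.07
eef_pos: [559.6, -16.0, 87.9]
ee_rot: [-0.472, 0.479, -0.513, 0.533]
force: [0.1, -0.6, -0.2]
grip_width: 0.999
```

Emit:
{"api": "jog_arm", "payload": {
  "targets": [
    {"offset": [0, -0.03, 0], "yaw": 0},
    {"offset": [0, -0.07, 0], "yaw": 0},
    {"offset": [0, -0.11, 0], "yaw": 0},
    {"offset": [0, -0.13, 0], "yaw": 0},
    {"offset": [0, -0.13, 0], "yaw": 0}
  ]
}}

```text
time_s: 28.48
eef_pos: [559.7, -12.5, 223.1]
ee_rot: [-0.474, 0.477, -0.51, 0.536]
force: [-0.8, 0.3, 0.2]
grip_width: 0.999
```

```bash
python3 - <<'E'
from h import *
status(); go([505,396,225],-5.5)
c=cap("wrist","w12.png"); findpots("wrist",c,53)
E
```

```text
t 28.48 pos [559.7 -12.5 223.1] jaw ang deg -95.47 y [ 0.021 -0.03  -0.999] F [-0.8  0.3  0.2] w 0.999 q [-0.22  0.4   1.45 -0.03  1.27  1.45]
off [-0.4012 -0.0154 -0.093 ] yaw -1.5702
pot_black 0.72 [ 25.  23. 368. 388.] [93. 81. 81.] xy [474.6  47.5] iou 0.08
pot_black 0.64 [227.  64. 316. 153.] [137. 134. 127.] xy [630.1 -19.6] iou 0.97
pot_black 0.32 [ 95. 169. 185. 253.] [247. 199. 132.] xy [571.3  79. ] iou 0.83
pot_teal 0.94 [415. 152. 501. 212.] [247. 247. 108.] xy [ 565.8 -148. ] iou 0.65
pot_teal 0.65 [100.  34. 198. 127.] [134. 210. 225.] xy [655.1  60.6] iou 0.93
pot_teal 0.56 [413. 263. 478. 316.] [247.  211.5 239.5] xy [ 488.6 -166. ] iou 0.35
pot_orange 0.79 [ 92. 169. 184. 255.] [247. 199. 132.] xy [569.5  85.5] iou 0.95
pot_orange 0.73 [237. 167. 315. 253.] [228. 146. 105.] xy [559.1 -16. ] iou 0.96
```

View pics/w12.png

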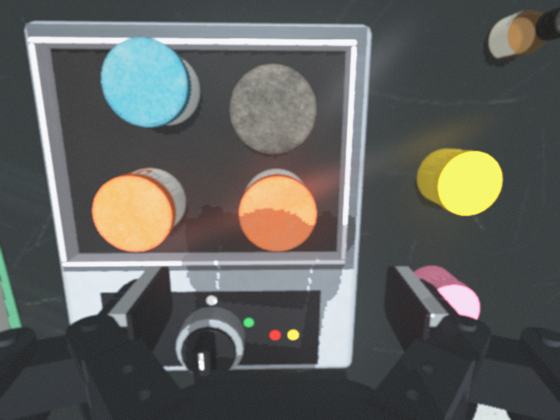

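Emit:
{"api": "jog_arm", "payload": {
  "targets": [
    {"offset": [-0.4, -0.015, -0.093], "yaw": -1.57},
    {"offset": [-0.4, -0.015, -0.093], "yaw": -1.57},
    {"offset": [-0.4, -0.015, -0.093], "yaw": -1.57},
    {"offset": [-0.4, -0.015, -0.093], "yaw": -1.57},
    {"offset": [-0.4, -0.015, -0.093], "yaw": -1.57},
    {"offset": [-0.4, -0.015, -0.093], "yaw": -1.57},
    {"offset": [-0.4, -0.015, -0.093], "yaw": -1.57},
    {"offset": [-0.4, -0.015, -0.093], "yaw": -1.57},
    {"offset": [-0.4, -0.015, -0.093], "yaw": -1.57},
    {"offset": [-0.4, -0.015, -0.093], "yaw": -1.57},
    {"offset": [-0.4, -0.015, -0.093], "yaw": -1.57},
    {"offset": [-0.4, -0.015, -0.093], "yaw": -1.57}
  ]
}}

```text
time_s: 29.68
eef_pos: [501.7, 396.8, 217.2]
ee_rot: [-0.695, 0.715, -0.052, 0.059]
force: [0.1, -0.7, -0.4]
grip_width: 0.997
```

```bash
python3 - <<'E'
from h import *
status(); go([505,396,215],-5.5)
E
```

```text
t 29.68 pos [501.7 396.8 217.2] jaw ang deg -8.97 y [ 0.007 -0.029 -1.   ] F [ 0.1 -0.7 -0.4] w 0.997 q [ 0.5   0.6   1.15 -0.03  1.4   0.66]
off [ 0.0034  0.0022 -0.0003] yaw -0.0606
```

Straighten the yaw and look.

Emit:
{"api": "jog_arm", "payload": {
  "targets": [
    {"offset": [0.0035, 0, 0], "yaw": -0.06},
    {"offset": [0.0035, 0, 0], "yaw": -0.06},
    {"offset": [0.0035, 0, 0], "yaw": -0.06}
  ]
}}

```text
time_s: 29.93
eef_pos: [504.9, 396.1, 215.7]
ee_rot: [-0.696, 0.717, -0.033, 0.037]
force: [0.3, 0.0, -0.1]
grip_width: 1.001
```

```bash
python3 - <<'E'
from h import *
status(); c=cap("wrist","w13.png"); go([505.3,396.2,112],-5.5)
# predict lid top corners for lid centred (505.8,397) ang -5.5
a=np.radians(-5.5); ex=np.array([np.cos(a),np.sin(a)]);ey=np.array([-np.sin(a),np.cos(a)])
im=cv2.imread("pics/w13.png")
for sx,sy in [(1,1),(1,-1),(-1,-1),(-1,1)]:
    p=np.array([505.8,397])+sx*94.5*ex+sy*124.5*ey; q=w2px(c,[*p,82])[0]; print(q.round(1)); cv2.drawMarker(im,tuple(q.round().astype(int).tolist()),(0,0,255),0,12)
for sx,sy in [(1,1),(1,-1),(-1,-1),(-1,1)]:
    p=np.array([505.8,397])+sx*12*ex+sy*25*ey; q=w2px(c,[*p,124])[0]; cv2.drawMarker(im,tuple(q.round().astype(int).tolist()),(0,255,255),0,8)
cv2.imwrite("pics/w13m.png",im)
E
```

```text
t 29.93 pos [504.9 396.1 215.7] jaw ang deg -5.68 y [ 0.004 -0.03  -1.   ] F [ 0.3  0.  -0.1] w 1.001 q [ 0.49  0.61  1.14 -0.03  1.41  0.6 ]
off [-0.0005  0.1041  0.0032] yaw -0.0033
[424.    9.8]
[389.5 338.7]
[166.3 340.4]
[129.4  10.2]
```

View pics/w13m.png

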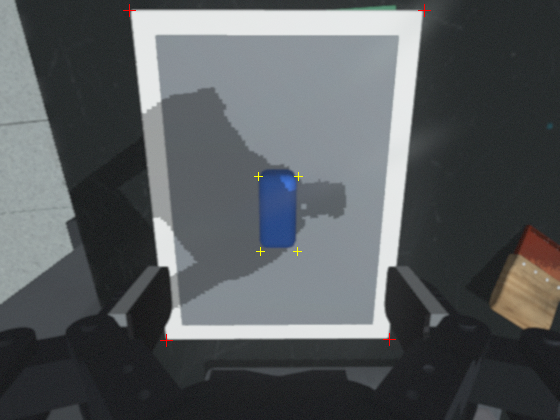

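Emit:
{"api": "jog_arm", "payload": {
  "targets": [
    {"offset": [0, 0.035, 0.003], "yaw": -0.003},
    {"offset": [0, 0.07, 0.003], "yaw": -0.003},
    {"offset": [0, 0.095, 0.003], "yaw": -0.003},
    {"offset": [0, 0.103, 0.003], "yaw": -0.003},
    {"offset": [0, 0.103, 0.003], "yaw": -0.003},
    {"offset": [0, 0.103, 0.003], "yaw": -0.003}
  ]
}}

```text
time_s: 30.48
eef_pos: [506.3, 396.2, 114.4]
ee_rot: [-0.696, 0.716, -0.032, 0.037]
force: [0.2, -0.7, 0.7]
grip_width: 1.003
```

Emit:
{"api": "jog_arm", "payload": {
  "targets": [
    {"offset": [0, 0, 0], "yaw": 0},
    {"offset": [0, 0, 0], "yaw": 0},
    {"offset": [0, 0, 0], "yaw": 0},
    {"offset": [0, 0, 0], "yaw": 0},
    {"offset": [0, 0, 0], "yaw": 0},
    {"offset": [0, 0, 0], "yaw": 0}
  ],
  "fingers": 0.0,
  "grip_force": 80
}}

```text
time_s: 30.98
eef_pos: [506.6, 396.3, 115.2]
ee_rot: [-0.696, 0.716, -0.031, 0.038]
force: [2.2, -0.5, 3.0]
grip_width: 0.264
```

```bash
python3 - <<'E'
from h import *
status()
E
```

```text
t 30.98 pos [506.6 396.3 115.2] jaw ang deg -5.58 y [ 0.008 -0.029 -1.   ] F [ 2.2 -0.5  3. ] w 0.264 q [ 0.49  0.7   1.26 -0.03  1.19  0.6 ]
```

Emit:
{"api": "jog_arm", "payload": {
  "targets": [
    {"offset": [0, -0.02, 0], "yaw": 0},
    {"offset": [0, -0.05, 0], "yaw": 0},
    {"offset": [0, -0.085, 0], "yaw": 0},
    {"offset": [0, -0.115, 0], "yaw": 0},
    {"offset": [0, -0.125, 0], "yaw": 0},
    {"offset": [0, -0.125, 0], "yaw": 0},
    {"offset": [0, -0.125, 0], "yaw": 0}
  ]
}}

```text
time_s: 31.57
eef_pos: [505.3, 399.6, 238.2]
ee_rot: [-0.696, 0.717, -0.032, 0.037]
force: [0.2, -0.4, -4.5]
grip_width: 0.271
```

```bash
python3 - <<'E'
from h import *
status(); go([599.8,38,245],-5.6); c=cap("top","t14.png"); c=cap("scene","s14.png")
E
```

```text
t 31.57 pos [505.3 399.6 238.2] jaw ang deg -5.58 y [ 0.005 -0.03  -1.   ] F [ 0.2 -0.4 -4.5] w 0.271 q [ 0.5   0.6   1.09 -0.03  1.46  0.6 ]
off [ 0.1293  0.0045 -0.3507] yaw 0.0003
```

View pics/t14.png

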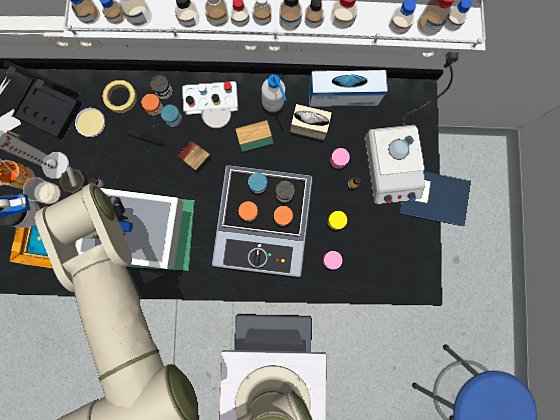

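View pics/s14.png

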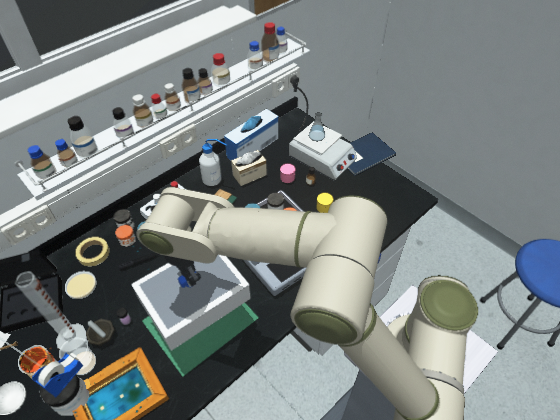

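Emit:
{"api": "jog_arm", "payload": {
  "targets": [
    {"offset": [0.007, -0.005, -0.02], "yaw": 0},
    {"offset": [0.02, -0.006, -0.053], "yaw": 0},
    {"offset": [0.033, -0.006, -0.088], "yaw": 0},
    {"offset": [0.046, -0.006, -0.123], "yaw": 0},
    {"offset": [0.059, -0.006, -0.158], "yaw": 0},
    {"offset": [0.072, -0.005, -0.193], "yaw": 0},
    {"offset": [0.085, -0.003, -0.228], "yaw": 0},
    {"offset": [0.098, 0, -0.263], "yaw": 0},
    {"offset": [0.111, 0.002, -0.298], "yaw": 0},
    {"offset": [0.122, 0.004, -0.328], "yaw": 0},
    {"offset": [0.129, 0.004, -0.35], "yaw": 0},
    {"offset": [0.129, 0.004, -0.35], "yaw": 0}
  ]
}}

```text
time_s: 32.67
eef_pos: [599.5, 34.2, 242.4]
ee_rot: [-0.695, 0.717, -0.036, 0.037]
force: [-0.3, -0.2, -2.7]
grip_width: 0.267
```

```bash
python3 - <<'E'
from h import *
status(); go([599.8,37.6,180],-5.6)
E
```

```text
t 32.67 pos [599.5  34.2 242.4] jaw ang deg -5.86 y [-0.    -0.032 -0.999] F [-0.3 -0.2 -2.7] w 0.267 q [-0.13  0.49  1.26 -0.03  1.39 -0.02]
off [-0.0003  0.0622  0.0054] yaw -0.0045
```

Emit:
{"api": "jog_arm", "payload": {
  "targets": [
    {"offset": [0, 0.02, 0.004], "yaw": -0.004},
    {"offset": [0, 0.042, 0.005], "yaw": -0.004},
    {"offset": [0, 0.05, 0.005], "yaw": -0.004},
    {"offset": [0, 0.05, 0.005], "yaw": -0.004},
    {"offset": [0, 0.05, 0.005], "yaw": -0.004}
  ]
}}

```text
time_s: 33.08
eef_pos: [600.0, 37.9, 192.1]
ee_rot: [-0.695, 0.717, -0.034, 0.035]
force: [0.5, 0.0, -3.1]
grip_width: 0.265
```

```bash
python3 - <<'E'
from h import *
status(); go([599.8,37.6,163],-5.6); c=cap("top","t15.png"); cap("scene","s15.png")
im=c["img"]; im=cv2.resize(im[150:290,200:340],None,fx=4,fy=4,interpolation=cv2.INTER_CUBIC)[:,:,::-1]; cv2.imwrite("pics/t15c.png",im)
E
```

```text
t 33.08 pos [600.   37.9 192.1] jaw ang deg -5.6 y [-0.001 -0.032 -0.999] F [ 0.5  0.  -3.1] w 0.265 q [-0.12  0.53  1.33 -0.03  1.28 -0.01]
off [-0.0002  0.0291  0.0006] yaw -0.0001
```

View pics/t15c.png

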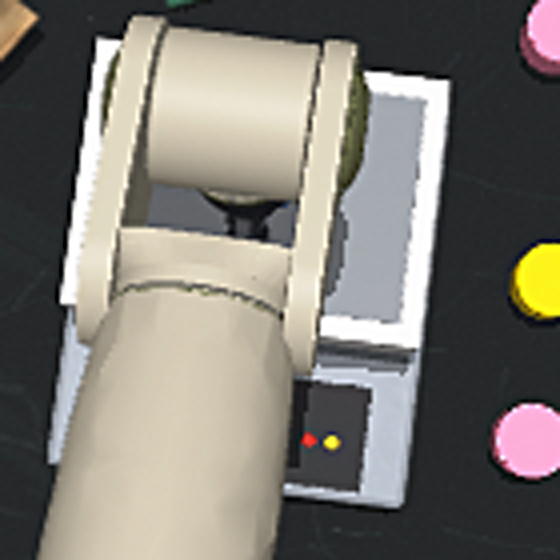

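```bash
python3 - <<'E'
from h import *
c=cap("top")
a=np.radians(-5.5); ex=np.array([np.cos(a),np.sin(a)]);ey=np.array([-np.sin(a),np.cos(a)])
for sx,sy in [(1,1),(1,-1),(-1,-1),(-1,1)]:
    p=np.array([600,38])+sx*94.5*ex+sy*124.5*ey; q=w2px(c,[*p,159])[0]; print(((q-[200,150])*4).round(1))
E
```

```text
[96.7 36.8]
[449.8  80.3]
[419.2 348.7]
[ 58.8 304.2]
```

Emit:
{"api": "jog_arm", "payload": {
  "targets": [
    {"offset": [0, 0.008, 0], "yaw": 0},
    {"offset": [0, 0.014, 0], "yaw": 0},
    {"offset": [0, 0.02, 0], "yaw": 0},
    {"offset": [0, 0.025, 0.0005], "yaw": 0},
    {"offset": [0, 0.028, 0.0005], "yaw": 0},
    {"offset": [0, 0.0295, 0.0005], "yaw": 0},
    {"offset": [0, 0.0295, 0.0005], "yaw": 0},
    {"offset": [0, 0.0295, 0.0005], "yaw": 0}
  ]
}}

```text
time_s: 33.9
eef_pos: [600.7, 37.3, 164.1]
ee_rot: [-0.695, 0.718, -0.033, 0.036]
force: [-0.8, 0.1, -2.9]
grip_width: 0.27
```

```bash
python3 - <<'E'
from h import *
status()
E
```

```text
t 33.9 pos [600.7  37.3 164.1] jaw ang deg -5.61 y [ 0.002 -0.032 -0.999] F [-0.8  0.1 -2.9] w 0.27 q [-0.12  0.55  1.37 -0.03  1.22 -0.01]
```

No contact with the housing yet (still carrying 3 N); lower the last 2 mm.

Emit:
{"api": "jog_arm", "payload": {
  "targets": [
    {"offset": [0, 0.001, 0], "yaw": 0},
    {"offset": [0, 0.002, 0], "yaw": 0},
    {"offset": [0, 0.0025, 0], "yaw": 0},
    {"offset": [0, 0.0025, 0], "yaw": 0}
  ]
}}

```text
time_s: 34.23
eef_pos: [600.9, 37.1, 162.1]
ee_rot: [-0.695, 0.717, -0.033, 0.036]
force: [-1.2, -0.9, 0.6]
grip_width: 0.264
```

```bash
python3 - <<'E'
from h import *
status()
E
```

```text
t 34.23 pos [600.9  37.1 162.1] jaw ang deg -5.61 y [ 0.003 -0.032 -0.999] F [-1.2 -0.9  0.6] w 0.264 q [-0.12  0.55  1.37 -0.03  1.21 -0.01]
```

Seated; release, and back off.

Emit:
{"api": "jog_arm", "payload": {
  "targets": [
    {"offset": [0, 0, 0], "yaw": 0},
    {"offset": [0, 0, 0], "yaw": 0},
    {"offset": [0, 0, 0], "yaw": 0},
    {"offset": [0, 0, 0], "yaw": 0},
    {"offset": [0, 0, 0], "yaw": 0}
  ],
  "fingers": 0.0854
}}

```text
time_s: 34.65
eef_pos: [600.9, 37.1, 162.2]
ee_rot: [-0.695, 0.718, -0.033, 0.036]
force: [0.8, 0.3, -0.2]
grip_width: 0.954
```

Emit:
{"api": "jog_arm", "payload": {
  "targets": [
    {"offset": [0, -0.03, 0], "yaw": 0},
    {"offset": [0, -0.06, 0], "yaw": 0},
    {"offset": [0, -0.08, 0], "yaw": 0},
    {"offset": [0, -0.08, 0], "yaw": 0},
    {"offset": [0, -0.08, 0], "yaw": 0}
  ]
}}

```text
time_s: 35.07
eef_pos: [600.9, 39.7, 242.8]
ee_rot: [-0.695, 0.718, -0.032, 0.037]
force: [-0.6, 0.1, -0.6]
grip_width: 0.999
```

```bash
python3 - <<'E'
from h import *
status(); c=cap("wrist","w16.png"); cap("scene","s16.png")
im=cv2.imread("pics/w16.png")
a=np.radians(-5.5); ex=np.array([np.cos(a),np.sin(a)]);ey=np.array([-np.sin(a),np.cos(a)])
for z,hx,hy,col in [(129,94.5,124.5,(0,0,255)),(171,12,25,(0,255,255))]:
  for sx,sy in [(1,1),(1,-1),(-1,-1),(-1,1)]:
    p=np.array([600,38])+sx*hx*ex+sy*hy*ey; q=w2px(c,[*p,z])[0]; cv2.drawMarker(im,tuple(q.round().astype(int).tolist()),col,0,12)
cv2.imwrite("pics/w16m.png",im)
s=cv2.imread("pics/s16.png"); cv2.imwrite("pics/s16c.png",cv2.resize(s[150:300,190:360],None,fx=4,fy=4,interpolation=cv2.INTER_CUBIC))
E
```

```text
t 35.07 pos [600.9  39.7 242.8] jaw ang deg -5.61 y [ 0.005 -0.032 -0.999] F [-0.6  0.1 -0.6] w 0.999 q [-0.12  0.49  1.26 -0.03  1.39 -0.01]
```

View pics/w16m.png

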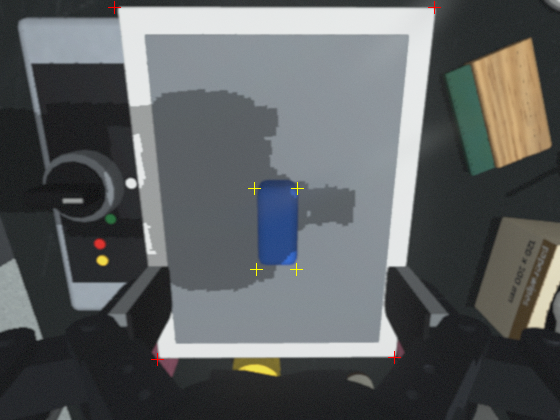

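View pics/s16c.png

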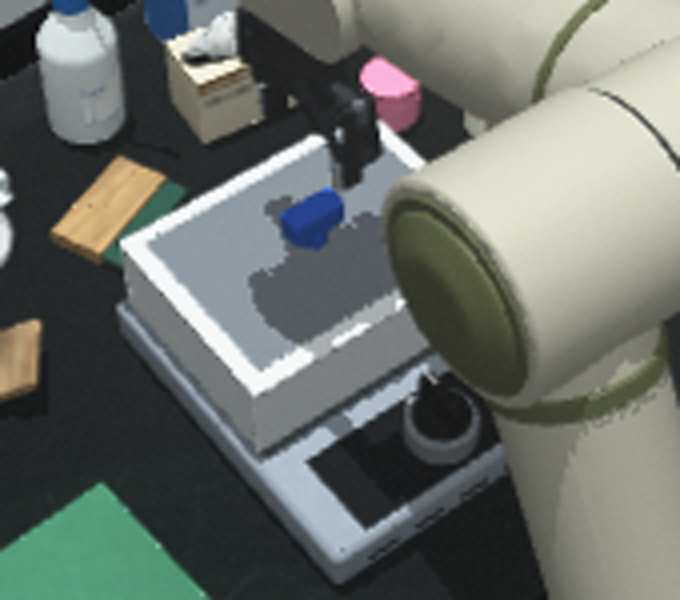

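```bash
python3 - <<'E'
from h import *
status(); go([436.8,53.7,200],84.5)
E
```

```text
t 35.17 pos [600.3  39.7 240.8] jaw ang deg -5.62 y [ 0.001 -0.032 -0.999] F [ 0.1  0.1 -0.5] w 1.0 q [-0.12  0.49  1.26 -0.03  1.39 -0.01]
off [-0.1642  0.0402 -0.0008] yaw 1.5688
```

Emit:
{"api": "jog_arm", "payload": {
  "targets": [
    {"offset": [-0.164, 0.03, -0.001], "yaw": -1.573},
    {"offset": [-0.164, 0.03, -0.001], "yaw": -1.573},
    {"offset": [-0.164, 0.03, -0.001], "yaw": -1.573},
    {"offset": [-0.164, 0.03, -0.001], "yaw": -1.573},
    {"offset": [-0.164, 0.03, -0.001], "yaw": -1.573},
    {"offset": [-0.164, 0.03, -0.001], "yaw": -1.573},
    {"offset": [-0.164, 0.03, -0.001], "yaw": -1.573},
    {"offset": [-0.164, 0.03, -0.001], "yaw": -1.573},
    {"offset": [-0.164, 0.03, -0.001], "yaw": -1.573},
    {"offset": [-0.164, 0.03, -0.001], "yaw": -1.573},
    {"offset": [-0.164, 0.03, -0.001], "yaw": -1.573},
    {"offset": [-0.164, 0.03, -0.001], "yaw": -1.573}
  ],
  "fingers": 0.04
}}

```text
time_s: 36.17
eef_pos: [436.4, 53.8, 209.1]
ee_rot: [-0.531, 0.547, 0.45, -0.465]
force: [-0.3, -0.1, -0.1]
grip_width: 0.468
```

```bash
python3 - <<'E'
from h import *
status(); go([436.8,53.7,140],84.5);c=cap("wrist","w17.png")
E
```

```text
t 36.17 pos [436.4  53.8 209.1] jaw ang deg 80.67 y [-0.001 -0.032 -0.999] F [-0.3 -0.1 -0.1] w 0.468 q [-0.13  0.17  1.79 -0.03  1.18 -1.52]
off [ 0.0021  0.069  -0.0001] yaw -0.0669
```

View pics/w17.png

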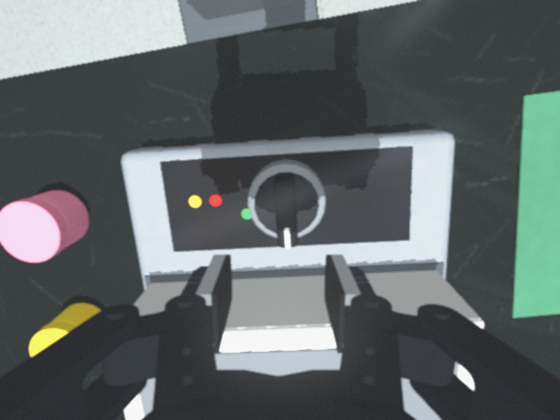

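Emit:
{"api": "jog_arm", "payload": {
  "targets": [
    {"offset": [0.002, 0.03, 0], "yaw": -0.067},
    {"offset": [0.002, 0.06, 0], "yaw": -0.067},
    {"offset": [0.002, 0.069, 0], "yaw": -0.067},
    {"offset": [0.002, 0.069, 0], "yaw": -0.067}
  ]
}}

```text
time_s: 36.55
eef_pos: [435.3, 53.7, 137.9]
ee_rot: [-0.516, 0.529, 0.468, -0.486]
force: [0.4, 0.7, 0.5]
grip_width: 0.468
```

```bash
python3 - <<'E'
from h import *
status(); go([436.8,53.7,99],84.5);c=cap("scene","s18.png")
s=cv2.imread("pics/s18.png"); cv2.imwrite("pics/s18c.png",cv2.resize(s[190:330,220:380],None,fx=4,fy=4,interpolation=cv2.INTER_CUBIC)); cap("wrist","w18.png")
E
```

```text
t 36.55 pos [435.3  53.7 137.9] jaw ang deg 84.81 y [-0.007 -0.031 -0.999] F [0.4 0.7 0.5] w 0.468 q [-0.13  0.26  1.89 -0.04  1.   -1.59]
off [ 0.0013  0.0389 -0.0017] yaw 0.0054
```

View pics/w18.png

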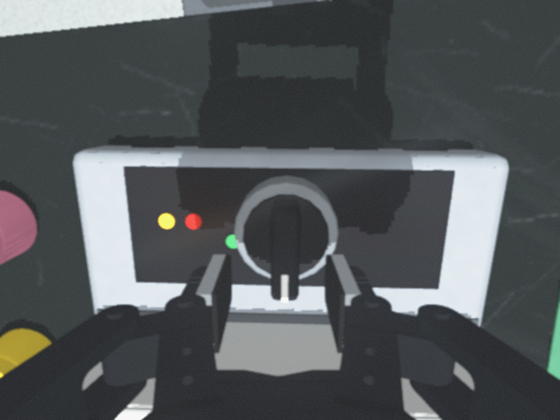

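Emit:
{"api": "jog_arm", "payload": {
  "targets": [
    {"offset": [0.001, 0.02, -0.001], "yaw": 0.005},
    {"offset": [0.001, 0.035, -0.001], "yaw": 0.005},
    {"offset": [0.001, 0.039, -0.001], "yaw": 0.005},
    {"offset": [0.001, 0.039, -0.001], "yaw": 0.005}
  ]
}}

```text
time_s: 36.98
eef_pos: [438.3, 53.2, 102.2]
ee_rot: [-0.515, 0.531, 0.468, -0.483]
force: [-0.5, 0.4, 0.9]
grip_width: 0.465
```

Emit:
{"api": "jog_arm", "payload": {
  "targets": [
    {"offset": [0, 0, 0], "yaw": 0},
    {"offset": [0, 0, 0], "yaw": 0},
    {"offset": [0, 0, 0], "yaw": 0},
    {"offset": [0, 0, 0], "yaw": 0}
  ],
  "fingers": 0.0,
  "grip_force": 40
}}

```text
time_s: 37.32
eef_pos: [439.3, 55.3, 103.8]
ee_rot: [-0.516, 0.532, 0.469, -0.481]
force: [2.0, 18.5, 6.9]
grip_width: 0.156
```

```bash
python3 - <<'E'
from h import *
status(); go([436.8,53.7,99],84.5)
E
```

```text
t 37.32 pos [439.3  55.3 103.8] jaw ang deg 84.44 y [ 0.003 -0.027 -1.   ] F [ 2.  18.5  6.9] w 0.156 q [-0.13  0.32  1.91 -0.03  0.9  -1.58]
off [-0.0017  0.0048  0.0024] yaw -0.001
```

Emit:
{"api": "jog_arm", "payload": {
  "targets": [
    {"offset": [0, 0, 0.001], "yaw": 0.1},
    {"offset": [0, 0, 0.002], "yaw": 0.2},
    {"offset": [0, 0, 0.002], "yaw": 0.3},
    {"offset": [0, 0, 0.002], "yaw": 0.4},
    {"offset": [0, 0, 0.002], "yaw": 0.5},
    {"offset": [0, 0, 0.002], "yaw": 0.6},
    {"offset": [0, 0, 0.002], "yaw": 0.7}
  ]
}}

```text
time_s: 37.9
eef_pos: [438.2, 53.9, 104.2]
ee_rot: [-0.645, 0.666, 0.263, -0.268]
force: [2.8, -14.8, -9.0]
grip_width: 0.151
```

```bash
python3 - <<'E'
from h import *
status(); print(ctrl.sense()["wrist_torque"])
E
```

```text
t 37.9 pos [438.2  53.9 104.2] jaw ang deg 44.07 y [ 0.005 -0.031 -1.   ] F [  2.8 -14.8  -9. ] w 0.151 q [-0.13  0.32  1.92 -0.04  0.9  -0.87]
[-2.02816569 -0.25651077  0.04205806]
```

Turned 0.705 rad, past half way; finish with ~0.47 more.

Emit:
{"api": "jog_arm", "payload": {
  "targets": [
    {"offset": [0, 0, 0], "yaw": 0.1},
    {"offset": [0, 0, 0], "yaw": 0.2},
    {"offset": [0, 0, 0], "yaw": 0.3},
    {"offset": [0, 0, 0], "yaw": 0.4},
    {"offset": [0, 0, 0], "yaw": 0.47},
    {"offset": [0, 0, 0], "yaw": 0.47}
  ]
}}

```text
time_s: 38.4
eef_pos: [436.8, 52.9, 104.2]
ee_rot: [-0.688, 0.711, 0.103, -0.105]
force: [-5.8, -9.8, -2.9]
grip_width: 0.155
```

Emit:
{"api": "jog_arm", "payload": {
  "targets": [
    {"offset": [0, 0, 0], "yaw": 0},
    {"offset": [0, 0, 0], "yaw": 0},
    {"offset": [0, 0, 0], "yaw": 0},
    {"offset": [0, 0, 0], "yaw": 0}
  ],
  "fingers": 0.04
}}

```text
time_s: 38.73
eef_pos: [437.2, 53.0, 104.7]
ee_rot: [-0.688, 0.711, 0.103, -0.105]
force: [-0.9, 0.2, 0.5]
grip_width: 0.462
```

Emit:
{"api": "jog_arm", "payload": {
  "targets": [
    {"offset": [0, -0.03, 0], "yaw": 0},
    {"offset": [0, -0.07, 0], "yaw": 0},
    {"offset": [0, -0.11, 0], "yaw": 0},
    {"offset": [0, -0.14, 0], "yaw": 0},
    {"offset": [0, -0.14, 0], "yaw": 0}
  ]
}}

```text
time_s: 39.15
eef_pos: [438.9, 57.7, 250.6]
ee_rot: [-0.687, 0.712, 0.107, -0.101]
force: [0.7, -0.1, -0.0]
grip_width: 0.463
```

```bash
python3 - <<'E'
from h import *
status(); go([350,-350,260],15.0); cap("wrist","w19.png")
E
```

```text
t 39.15 pos [438.9  57.7 250.6] jaw ang deg 16.98 y [ 0.014 -0.034 -0.999] F [ 0.7 -0.1 -0. ] w 0.463 q [-0.12  0.12  1.73 -0.03  1.27 -0.4 ]
off [-0.2041  0.0031 -0.3641] yaw 0.0345
```

View pics/w19.png

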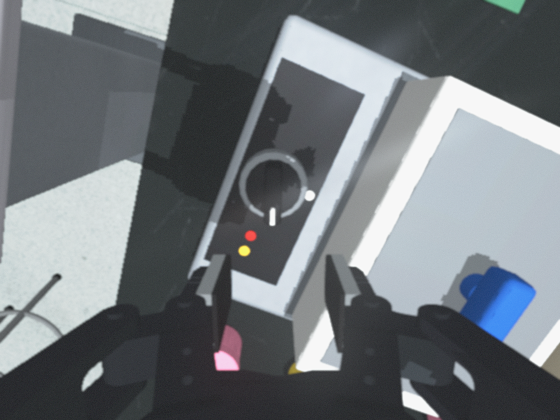

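Emit:
{"api": "jog_arm", "payload": {
  "targets": [
    {"offset": [-0.2, 0, -0.36], "yaw": 0},
    {"offset": [-0.2, 0, -0.36], "yaw": 0},
    {"offset": [-0.2, 0, -0.36], "yaw": 0},
    {"offset": [-0.2, 0, -0.36], "yaw": 0},
    {"offset": [-0.2, 0, -0.36], "yaw": 0},
    {"offset": [-0.2, 0, -0.36], "yaw": 0},
    {"offset": [-0.2, 0, -0.36], "yaw": 0},
    {"offset": [-0.2, 0, -0.36], "yaw": 0},
    {"offset": [-0.2, 0, -0.36], "yaw": 0},
    {"offset": [-0.2, 0, -0.36], "yaw": 0},
    {"offset": [-0.2, 0, -0.36], "yaw": 0},
    {"offset": [-0.2, 0, -0.36], "yaw": 0}
  ]
}}

```text
time_s: 40.2
eef_pos: [350.9, -345.7, 258.5]
ee_rot: [-0.688, 0.711, 0.104, -0.102]
force: [-0.5, 0.9, -0.3]
grip_width: 0.469
```

```bash
python3 - <<'E'
from h import *
status(); c=cap("top","t20.png"); s=cap("scene","s20.png")
a=np.radians(-5.5); ex=np.array([np.cos(a),np.sin(a)]);ey=np.array([-np.sin(a),np.cos(a)])
for n,cc,(u,v) in [("t20",c,(200,150)),("s20",s,(200,150))]:
    im=cv2.resize(cc["img"][v:v+140,u:u+140],None,fx=4,fy=4,interpolation=cv2.INTER_CUBIC)[:,:,::-1].copy()
    for sx,sy in [(1,1),(1,-1),(-1,-1),(-1,1)]:
        p=np.array([600,38])+sx*94.5*ex+sy*124.5*ey; q=(w2px(cc,[*p,129])[0]-[u,v]+.5)*4
        cv2.drawMarker(im,tuple(q.round().astype(int).tolist()),(0,0,255),0,12)
    cv2.imwrite(f"pics/{n}c.png",im)
E
```

```text
t 40.2 pos [ 350.9 -345.7  258.5] jaw ang deg 16.82 y [ 0.008 -0.031 -0.999] F [-0.5  0.9 -0.3] w 0.469 q [-1.01  0.22  1.59 -0.01  1.3  -1.3 ]
```

View pics/t20c.png

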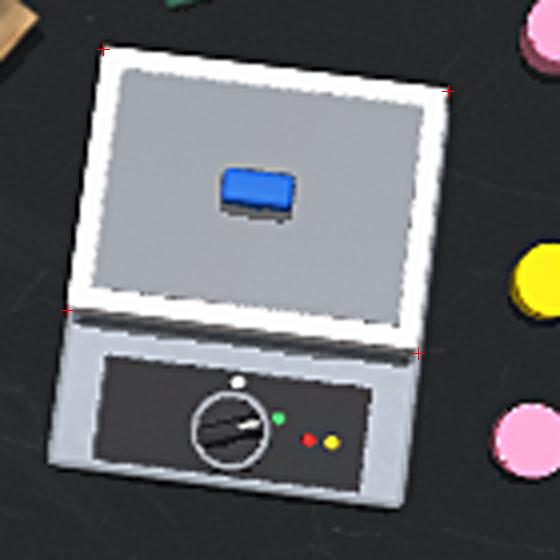

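View pics/s20c.png

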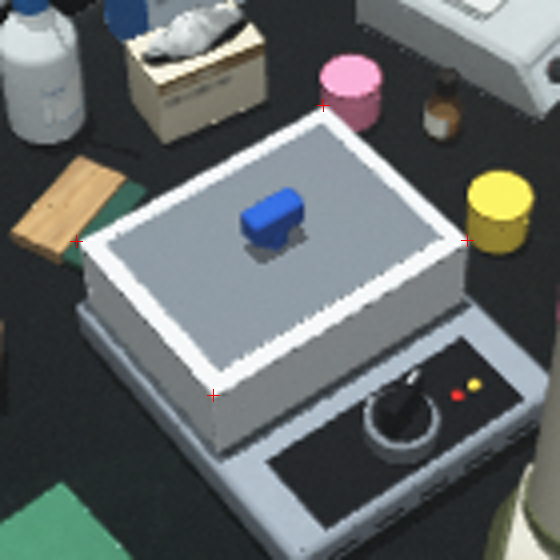

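View pics/t20.png

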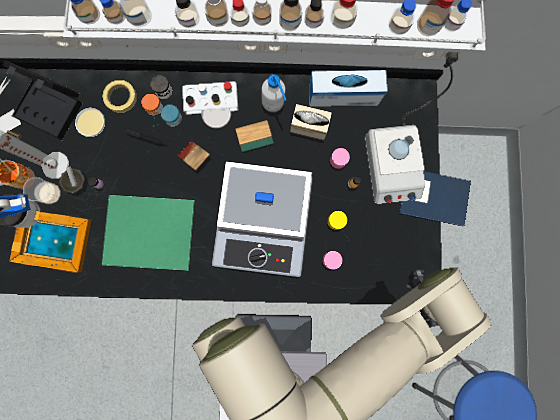

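```bash
python3 - <<'E'
import cv2,numpy as np
for a,b in [("scene0","s20"),("top0","t20")]:
    A=cv2.imread(f"pics/{a}.png",0)[150:250,205:320].astype(np.float32);B=cv2.imread(f"pics/{b}.png",0)[150:250,205:320].astype(np.float32)
    print(a,cv2.phaseCorrelate(A,B,cv2.createHanningWindow(A.shape[::-1],cv2.CV_32F)), np.abs(A-B).mean())
E
```

```text
scene0 ((-0.07839019991875773, -0.07373796479522099), 0.9756946770350138) 3.0289564
top0 ((0.0674291420091464, -0.1326512861123632), 0.9042604122161865) 5.0594783
```

```bash
python3 - <<'E'
from h import *
status(); print(ctrl.finish_job())
E
```

```text
t 40.3 pos [ 351.7 -344.   259.2] jaw ang deg 16.99 y [ 0.008 -0.032 -0.999] F [ 0.   0.1 -0.3] w 0.469 q [-1.01  0.22  1.59 -0.01  1.3  -1.3 ]
the job is handed in; nothing more can be done
None
```

The job is done and handed in at about 40 s of the 200 s allowed; `finish_job` reports no verdict.

I set the cover on the mat and stood all four pots (teal, black and both oranges) on the tray. I then put the cover back and turned the selector clockwise by about 1.18 rad of wrist turn. The arm is parked clear of everything.

What the last checks showed:
- **Cover:** it sits within about 0.13 pixel (under 0.5 mm) of where it started, in both the top and scene pictures.
- **Selector:** its pointer is at the green dot.
- **Pots:** all four stood inside the rim in the last wrist picture before the cover went on. They are hidden under it now, so I could not check them again.
- **Dropper bottle:** it looks unmoved in the last top and scene pictures. I did not measure its position at the end.

Things that were off along the way:
- **Teal pot:** it was knocked about 25 mm aside after I placed it. It stayed inside the limits, about 52 mm from the tray centre along x and close to the rim, so I left it there.
- **Tool tilt:** the tool slowly drifted to about 0.03 rad of tilt. The cover still seated flat.
- **Scene camera:** its calibration disagreed with the top camera by about 2 pixels at the cover's near corner. For that reason I judged the seating against the starting pictures.

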